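# Hook an I/O module into a controller rack and snap it home

### The job

Mount the loose white I/O module in the empty middle place of the rack on the trainer console: with its far end raised some 20 degrees, tip its orange tongue down under the steel lip and bring it home against the copper strip in the groove, then swing the module down until the red roller catch snaps over its foot and it sits flat. Feel your way: the copper strip is delicate and may only be pressed lightly, and the lip and rack must not be pried or strained. Leave the relay, the mouse and the screwdriver alone.

Things in the scene. Friction and masses are not known exactly. Their poses are not given: they have to be found in the camera images.
- module_centre (a point): Centre of the loose module: a white box 90 x 46 x 60 mm (its x, y, z), 0.25 to 0.5 kg, standing upright on the bench, this point 30 mm above its underside. x runs lengthwise, from the orange tongue end (-x) to the dark foot end (+x). To be gripped by its two plain 90 x 60 sides (46 mm apart), at the middle, between two blue upright ribs 4 mm proud and 28 mm apart on each side.
- tongue_tip (a point): Middle of the end of the module's orange tongue (30 mm wide, 5 mm thick, flush with the underside, sticks out 15 mm): 60 mm from the module's centre towards its -x and 27.5 mm below it. Same axes as the module.
- foot (a point): Middle of the end of the module's dark foot (24 mm wide, 9 mm high, flush with the underside, sticks out 8 mm): 53 mm from the module's centre towards its +x and 25.5 mm below it.
- console: Cream trainer console fixed on the bench, 260 x 340 x 45 mm; origin on the bench under its centre, x away from its push-button edge, which faces the robot. On it an aluminium rack (148 x 250 mm, 10 mm thick: its bed is 55 mm above the bench) with a fixed grey module (105 x 36 mm, 58 mm high) either side of the empty place, at y = +92 and -92 mm.
- slot (a point): On the bed (55 mm above the bench): where the middle of the module's underside belongs, tongue to the console's -x, if the rack is centred. But the rack is clamped in long slotted holes and really lies anywhere up to 20 mm nearer or farther along the console's x (y and height true; does not shift in use): find it by touch or sight. Axes as the console's.
- groove (a point): Foot of the groove's back if the rack is centred (shifts up to 20 mm with it): on the bed, 60 mm to -x of slot. The back is a delicate sprung copper strip. The groove opens to +x under a steel lip 10 mm deep, 11 (underside) to 16 mm above the bed; blue blocks at y = +-18.5 mm close its ends. With its end on the bed the tongue enters at 15 to 25 degrees; over 30 it pries the lip.
- roller_place (a point): Axis of the catch's steel roller (10 mm thick, along y) if the rack is centred (shifts with the rack): 55 mm to +x of slot, 12 mm above the bed. Sprung: gives way to +x at 4 N, then 0.8 N per mm. Swung down about its tongue, the module's foot meets it 9 degrees before flat and needs 4 to 10 N there to pass; with the tongue over 2 mm short of the groove's back it sticks.
- catch (a joint): How far the red roller catch is pushed back from its rest, in m (0 at rest, at most 0.008): rises to 0.002 or 0.003 while the foot passes and falls back below 0.001 when the module is latched and flat, the roller on the upper edge of its foot.
- relay_centre (a point): Bystander: a small relay with an amber case, 36 x 28 x 52 mm, standing on the bench; this point is 26 mm up. Leave it alone.
- mouse_centre (a point): Bystander: a red and black computer mouse, 100 x 60 x 28 mm; this point is 14 mm up. Leave it alone.
- screwdriver: Bystander: a screwdriver lying on the bench along its own x. Leave it alone.
- strip (a joint): How far the copper strip at the groove's back is pressed in, in m (0 at rest). It gives way at 3 N, then 2 N per mm: touched lightly (4 to 7 N) it moves 0.5 to 2 mm, and the latched module keeps it about 1 mm in. Pressed in more than 3.5 mm (10 N) it is spoilt.
There are look-alikes about, which are no part of the job. Of the things that look like the part that bears module_centre, the largest one is meant.

How it is judged:
By the outcome, as a careful person would: the job done as asked, in the order asked, and still so for the second after the job is handed in, with the robot touching nothing.
It also fails if it takes over 51 s, if anything falls off the work surface, if the arm or the gripper's body presses on something with over 40 N, if the wrist force passes 120 N, or if a joint passes its speed limit or range.

### The arm

A 6-joint arm with a two-finger parallel gripper is mounted at the origin on the work surface. World frame = base frame: x ahead of the robot, y to its left, z up, the work surface at z = 0. Lengths are in m, angles in rad, forces in N, time in s.
With the tool pointing down it reaches from about 0.35 to 0.85 m from the base axis. Payload 8.1 kg.
Tool frame: the origin (TCP) lies on the centre line of the jaws, within the pads' length; the fingertips stand 19 mm ahead of it and the grasp point (between the pads) is the TCP (robot.tips_ahead is the distance from the TCP to the fingertips, in m); y points along the fingers, z is the direction in which the jaws open and shut, and the axes are right-handed (so a half turn about y gives the same grasp; the last joint's range is limited). The gripper opens to 93 mm and grips with 3 to 60 N. Pads are 15 mm wide; open, the fingers measure 128 mm over their backs; the gripper's body (75 mm by 188 mm) begins 65 mm behind the grasp point.
Start: joints at [-1.27, 0.13, 1.488, -0, 1.523, -0.085], TCP at [0.226, -0.556, 0.238] pointing down, gripper open.
Joint ranges: [-2.96, 2.96], [-0.89, 2.26], [0.02, 2.5], [-1.34, 4.48], [0, 2.73], [-2.66, 2.66]. Speed limits (rad/s): [2.39, 2.39, 2.79, 3.14, 3.14, 3.14].

### API

Orientations are given as a rotation vector (axis times angle).
In Python, from plant import robot, imaging, models gives the robot as it stands.
- The arm moves only by the tool carry_out, never from a script. Its argument "motion" is one flat list of numbers, 7 for each row, row after row: the shift along the tool's x, y, z in m, then the turn, a rotation vector about the tool's x, y, z in degrees, then the opening, from -1 (shut) to 1 (fully open). A call has exactly 5 rows; each row shifts and turns the pose as measured when the row begins, along the tool's axes as they then stand; what a row does not reach is not made up. A row lasts 1/10 s, in which the tool goes at most 50 mm and 8.59 degrees, less where a joint would pass 70% of its speed; a pose out of reach is approached as far as the arm can. A call is refused whole if a number of a shift passes 0.05 or a number of a turn 8.59, either way. A call with a gripper value outside its range is refused whole. The fingers move at their own pace and stop on an object; "squeeze" is the grip in N (left out, the last holds). Time passes only in rows, so rows that do not move let the fingers close, or fill a call up. It gives the time, the measured TCP pose, the force and the opening at its end, in the units of the state.
- robot.read_state(): the state, without advancing time (a new reading comes with each control period).
- imaging.read_camera(name): name is "side" or "top"; returns the picture (420x560x3 uint8, blue, green, red); there is no depth.
- imaging.camera_model(name): a dict with "K" (3x3 intrinsics, pixels), "k1" (the pictures are not rectified: a ray, as slopes to the right and down, at radius r is drawn at 1 + k1 r^2 times it, then the intrinsics apply), "position" and "orientation" of the camera in the world. Camera axes: x right, y down, z forward; pixel columns grow to the right and rows downward; lengths in m; the calibration is good to about 2 mm. A picture is of the moment at which its call begins. camera_model takes no time and is no camera call.
- robot.close_job(): hands the job in, once; it reports no verdict.
Trained networks look in the newest picture that a camera, given by its name, has taken for a name from the list of things; names that differ only in an ending like _2 or _b are one class to them, and where a whole thing is asked for, a point or a joint stands for the part that bears it (a point fixed in the world has none). Each returns a list of dicts, best first, with "confidence" (0 to 1); they miss things now and then, are a little off and sometimes report something else, mostly with a low value. They report only what shows in the picture. A call takes as long as a camera call. They do not tell look-alikes from the thing itself.
- models.outline_of(camera, thing): "pixels" (420x560 bool, what is visible of it) and "pixel" ([column, row] in pixels, amid what is visible of it).
The state is a dict: "t": time; "q": joint angles; "dq": joint speeds; "joint_torque": joint torques, N m; "tool_pos": TCP position; "orientation": TCP orientation; "force": force on the tool from outside, world axes, zero at the start; "wrist_torque": the same for the moment, N m; "opening": finger opening in m.
Only numpy, scipy, OpenCV 4.12 (cv2) and the standard library are available. Lean on these libraries where they do the work, as an engineer would, in place of code of your own. Each camera call takes 0.05 s, during which the arm holds its last target.

## Working session

There is one attempt and no reset: what is moved stays moved. The work goes in short steps, Python scripts to look and compute and a tool call to move; the robot and the scene stay as the last step left them, time stands still between calls to the robot, and variables do not carry over. Pictures are saved under pics/ and viewed, and the job is handed in when it is done.

Besides the shell and the picture viewer there is one more tool, called after ">>>" in YAML: its name, and indented under it one key for each argument. carry_out: Moves the arm, as the interface text tells. Its arguments: {"type":"object","properties":{"motion":{"type":"array","items":{"type":"number"}},"squeeze":{"type":"number"}},"required":["motion"]}

```bash
ls; mkdir -p pics
python3 - <<'E'
from plant import robot, imaging, models
import cv2
for c in ("side","top"):
    im=imaging.read_camera(c); cv2.imwrite(f"pics/{c}0.png",im)
    m=imaging.camera_model(c); print(c,m)
s=robot.read_state(); print(s)
E
```

```text
pics
side {'K': array([[380.61829034,   0.        , 289.84736927],
       [  0.        , 380.61829034, 210.80367268],
       [  0.        ,   0.        ,   1.        ]]), 'k1': -0.07664911855021574, 'position': array([0.37776266, 0.47745895, 0.47377888]), 'orientation': array([-0.45409862,  2.57821082, -1.40349872])}
top {'K': array([[501.54513777,   0.        , 279.98294294],
       [  0.        , 501.54513777, 208.05545554],
       [  0.        ,   0.        ,   1.        ]]), 'k1': 0.060577616855453154, 'position': array([ 0.42729718, -0.06723174,  0.98421725]), 'orientation': array([-2.16168708,  2.12320536, -0.16935498])}
{'t': 0.1, 'q': array([-1.27038779e+00,  1.31148062e-01,  1.48916131e+00,  1.73486297e-05,
        1.52298593e+00, -8.54288383e-02]), 'dq': array([-0.00077911, -0.00146369, -0.00296851, -0.00013349, -0.00159031,
       -0.00076639]), 'joint_torque': array([ 7.05215571e-04, -5.61338532e+01, -4.93096912e+01,  7.69935502e-02,
        2.91420787e-02, -9.07138497e-05]), 'tool_pos': array([ 0.22566942, -0.55542731,  0.23666001]), 'orientation': array([-0.39283904,  2.01184113, -2.00837025]), 'force': array([ 0.41281514,  0.49546006, -0.75827326]), 'wrist_torque': array([ 0.00292497, -0.04513168, -0.00932915]), 'opening': 0.0927157941829864}
```

View pics/side0.png

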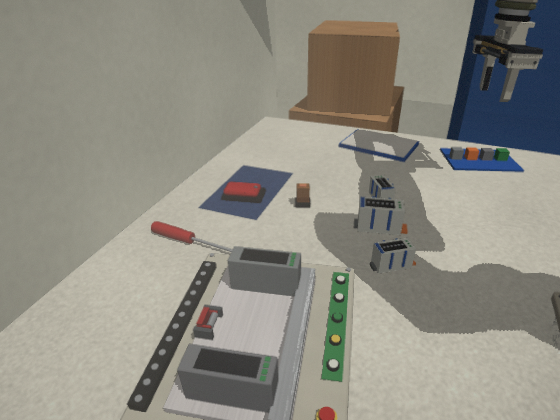

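View pics/top0.png

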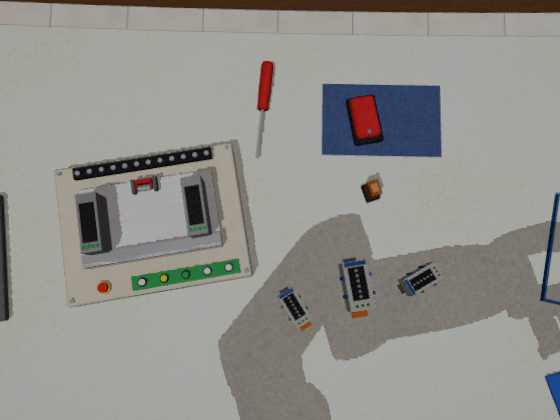

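The top view shows three module look-alikes, at about (294,308), (358,285) and (421,280). The middle one is the largest, with its orange tongue pointing down in the picture, towards the robot. The console is centred at about (153,223).

```bash
cat > h.py <<'E'
import numpy as np, cv2
from scipy.spatial.transform import Rotation as R
from plant import robot, imaging, models
def cam(n):
    m=imaging.camera_model(n); return m['K'],m['k1'],np.array(m['position']),R.from_rotvec(m['orientation']).as_matrix()
def proj(n,P):
    K,k1,p,M=cam(n); P=np.atleast_2d(P); c=(P-p)@M; s=c[:,:2]/c[:,2:]
    s=s*(1+k1*(s**2).sum(1,keepdims=True)); return s@K[:2,:2].T+K[:2,2]
def ray(n,uv):
    K,k1,p,M=cam(n); d=(np.atleast_2d(np.float64(uv))-K[:2,2])/K[0,0]; s=d.copy()
    for _ in range(30): s=d/(1+k1*(s**2).sum(1,keepdims=True))
    return p, np.c_[s,np.ones(len(s))]@M.T
def atz(n,uv,z):
    p,d=ray(n,uv); return p+d*((z-p[2])/d[:,2])[:,None]
E
python3 - <<'E'
from h import *
im={}
for c in ("top","side"):
    im[c]=imaging.read_camera(c)
    for th in ("module_centre","tongue_tip","foot","console","relay_centre","mouse_centre","catch","strip"):
        for o in models.outline_of(c,th):
            m=o['pixels']; n=int(m.sum()); 
            if n<3: continue
            r=cv2.minAreaRect(np.argwhere(m)[:,::-1].astype(np.float32))
            print(c,th,round(o['confidence'],2),np.round(o['pixel'],1),n,np.round(r[0],1),np.round(r[1],1),round(r[2],1))
t=im['top']
cv2.imwrite('pics/cropA.png',cv2.resize(t[240:340,270:450],None,fx=4.4,fy=4.4,interpolation=cv2.INTER_CUBIC))
cv2.imwrite('pics/cropB.png',cv2.resize(t[130:315,45:260],None,fx=3.2,fy=3.2,interpolation=cv2.INTER_CUBIC))
cv2.imwrite('pics/cropC.png',cv2.resize(im['side'][235:420,130:370],None,fx=3.2,fy=3.2,interpolation=cv2.INTER_CUBIC))
E
```

```text
top module_centre 0.61 [418.5 277.1] 1005 [419.7 279.1] [24.9 46.7] 61.7
top module_centre 0.57 [294.5 309.1] 869 [294.6 308. ] [46.  22.1] 58.4
top tongue_tip 0.88 [355.7 287.7] 1617 [357.3 287. ] [59.4 31.6] 80.0
top tongue_tip 0.79 [296.1 309.8] 848 [295.7 307.6] [46.  21.6] 58.4
top tongue_tip 0.65 [422.1 280.2] 939 [419.8 279.4] [24.1 44.9] 60.3
top foot 0.94 [421.3 283.3] 923 [419.5 279.9] [23.5 44.7] 59.7
top foot 0.63 [358.4 288.8] 1581 [357.3 287.1] [59.2 31.4] 80.5
top foot 0.6 [297.6 308.4] 852 [294.7 307.8] [45.7 22.5] 58.4
top console 0.67 [149.9 222.4] 24857 [149.8 224.6] [138.4 186.3] 81.1
top relay_centre 0.78 [374.  193.4] 369 [371.9 190.7] [21.5 19. ] 71.6
top mouse_centre 0.71 [365.9 122. ] 1410 [364.3 119.4] [48.8 30.2] 78.7
top catch 0.66 [144.7 179.7] 174 [143.3 184.1] [11.5 16.1] 83.7
top strip 0.4 [372.4 191.8] 352 [371.6 190.7] [20.5 18.8] 69.4
side module_centre 0.87 [385.7 216.2] 1709 [380.4 215.3] [52.4 36.3] 2.4
side module_centre 0.76 [379.4 187.4] 489 [381.5 187. ] [22. 25.] 90.0
side module_centre 0.67 [393.  252.9] 1272 [392.3 255.3] [31.3 47. ] 81.9
side tongue_tip 0.62 [380.  218.1] 1690 [380.9 215.1] [51.4 36.9] 2.0
side tongue_tip 0.59 [381.5 185.1] 486 [381.5 186. ] [22. 25.] 90.0
side foot 0.92 [391.7 253.8] 1318 [392.3 254.8] [31.9 47.3] 80.5
side foot 0.79 [379.7 215.3] 1700 [380.5 214.8] [54.  36.1] 5.2
side foot 0.6 [378.2 188.2] 504 [382.  186.1] [26.4 22.3] 4.8
side console 0.8 [254.9 342.5] 31027 [237.5 332.5] [173. 233.] 90.0
side relay_centre 0.85 [303.  195.7] 322 [302.  194.5] [23. 14.] 90.0
side mouse_centre 0.92 [245.2 192.2] 723 [243.7 191.6] [40.6 19.9] 6.6
side catch 0.65 [207.2 317.5] 345 [207.2 318.1] [17.4 22.4] 26.6
```

View pics/cropA.png

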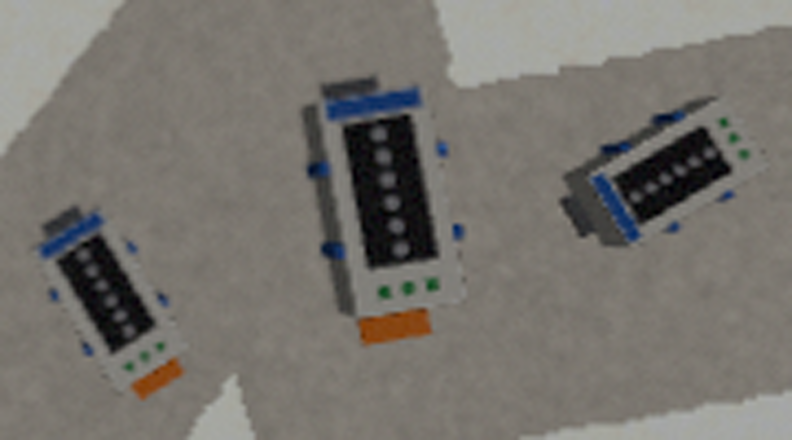

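View pics/cropB.png

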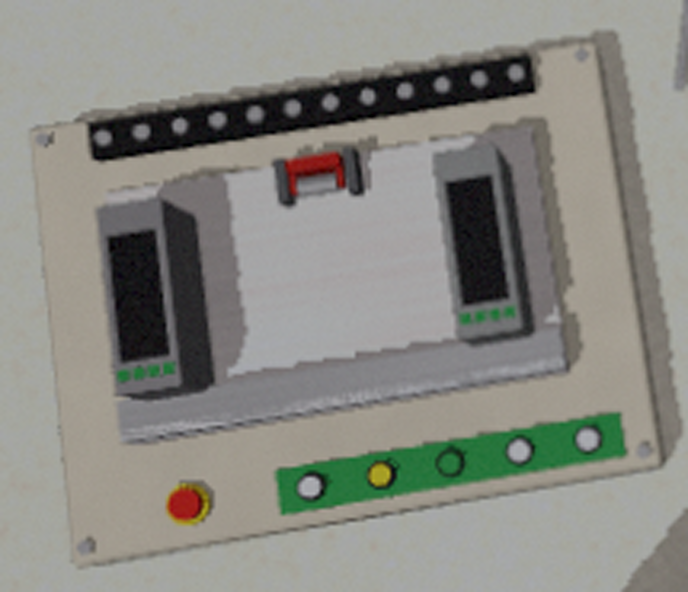

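View pics/cropC.png

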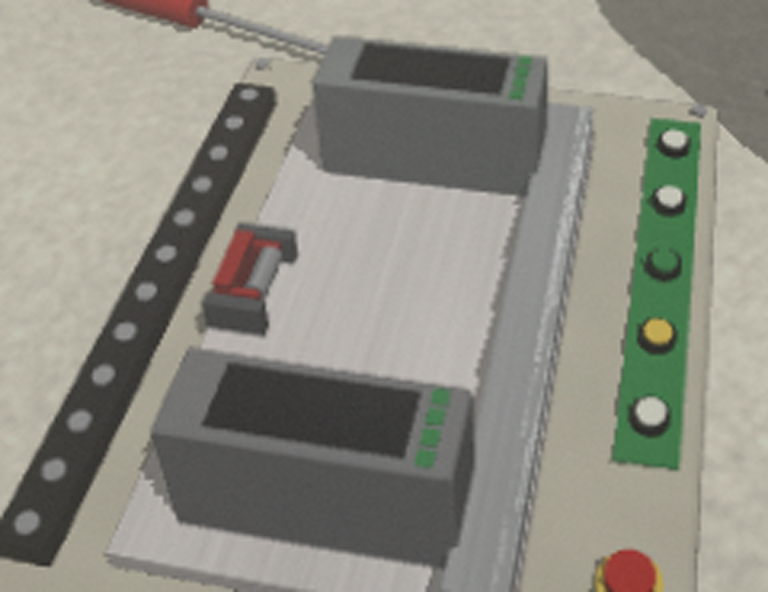

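The crop confirms the middle one, at (358,285), is the largest: about 59x31 px against 46x22 and 46x24. Its tongue points to image-down and its dark foot to image-up. Next I fit the poses.

```bash
cat > fit.py <<'E'
from h import *
from scipy.optimize import least_squares
A=lambda u,v:(270+u/4.4,240+v/4.4)
B=lambda u,v:(45+u/3.2,130+v/3.2)
C=lambda u,v:(130+u/3.2,235+v/3.2)
def W(p,L):
    c,s=np.cos(p[2]),np.sin(p[2]); L=np.atleast_2d(L).astype(float)
    return np.c_[p[0]+c*L[:,0]-s*L[:,1],p[1]+s*L[:,0]+c*L[:,1],L[:,2]]
def fit(obs,x0):
    def r(p): return np.concatenate([(proj(n,W(p,l))-np.array(uv)).ravel() for n,l,uv in obs])
    s=least_squares(r,x0,loss='soft_l1',x_scale=[.01,.01,.1]); return s.x,r(s.x).reshape(-1,2)
E
python3 - <<'E'
from fit import *
mod=[('top',(.045,.023,.06),A(325,97)),('top',(.045,-.023,.06),A(420,89)),('top',(-.045,-.023,.06),A(465,302)),('top',(-.045,.023,.06),A(356,318)),
('top',(-.06,.015,.005),A(362,346)),('top',(-.06,-.015,.005),A(432,334))]
p,r=fit(mod,[.28,-.21,0.1]); print('module',np.round(p,4),np.degrees(p[2]));print(np.round(r,1).tolist())
con=[('top',(.13,.17,.045),B(30,127)),('top',(.13,-.17,.045),B(597,38)),('top',(-.13,.17,.045),B(76,566)),('top',(-.13,-.17,.045),B(658,466))]
q,r=fit(con,[.4,.18,0.1]); print('console',np.round(q,4),np.degrees(q[2]));print(np.round(r,1).tolist())
def back(z,*uv):
    for u in uv:
        w=atz('top',B(*u),z)[0]; c,s=np.cos(q[2]),np.sin(q[2]); d=w[:2]-q[:2]
        print(u,np.round([c*d[0]+s*d[1],-s*d[0]+c*d[1]],4))
print('rack bottom edge z.055'); back(.055,(122,440),(570,370))
print('lip z.071'); back(.071,(230,375),(445,333))
print('roller z.067-.072'); back(.070,(318,184))
print('grey tops z.113'); back(.113,(98,205),(165,203),(118,392),(185,385),(437,150),(495,148),(463,340),(530,328))
np.save('q.npy',q);np.save('p.npy',p)
E
```

```text
module [ 0.4315 -0.2154  0.1632] 9.351299634733524
[[-1.3, 0.6], [1.9, -1.2], [0.4, 0.1], [-0.0, 0.2], [-0.1, -0.3], [-0.4, 0.2]]
console [0.543  0.1693 0.1824] 10.451313634147658
[[-0.7, -0.4], [0.6, -0.2], [-1.3, 0.6], [2.5, -0.0]]
rack bottom edge z.055
(122, 440) [-0.0641  0.1318]
(570, 370) [-0.0669 -0.1242]
lip z.071
(230, 375) [-0.0395  0.0632]
(445, 333) [-0.0358 -0.0588]
roller z.067-.072
(318, 184) [0.0618 0.0015]
grey tops z.113
(98, 205) [0.0591 0.1099]
(165, 203) [0.0544 0.0744]
(118, 392) [-0.0441  0.1099]
(185, 385) [-0.0463  0.0747]
(437, 150) [ 0.06   -0.0752]
(495, 148) [ 0.056  -0.1069]
(463, 340) [-0.0468 -0.0749]
(530, 328) [-0.0463 -0.1116]
```

Run:
```python
from fit import *
p=np.load('p.npy');q=np.load('q.npy')
def box(x0,x1,y0,y1,z0,z1):
    v=[(x,y,z) for x in(x0,x1) for y in(y0,y1) for z in(z0,z1)]
    return [(v[i],v[j]) for i in range(8) for j in range(i) if sum(a!=b for a,b in zip(v[i],v[j]))==1]
S=5
def draw(n,d,x0,x1,y0,y1,S,f):
    im=cv2.imread(f'pics/{n}0.png')[y0:y1,x0:x1]; im=cv2.resize(im,None,fx=S,fy=S,interpolation=cv2.INTER_CUBIC)
    for pose,es,col in d:
        for a,b in es:
            uv=(proj(n,W(pose,[a,b]))-[x0,y0]+.5)*S-.5
            cv2.line(im,tuple(int(t) for t in np.round(uv[0])),tuple(int(t) for t in np.round(uv[1])),col,1)
    cv2.imwrite(f,im)
mb=box(-.045,.045,-.023,.023,0,.06)+box(-.06,-.045,-.015,.015,0,.005)+box(.045,.053,-.012,.012,0,.009)
D=[(p,mb,(0,255,255))]
draw('side',D,340,440,165,280,5,'pics/ov1.png')
sh=0
cb=box(-.13,.13,-.17,.17,0,.045)
gm=box(-.0525,.0525,.074,.110,.055,.113)+box(-.0525,.0525,-.110,-.074,.055,.113)
D=[(q,cb,(0,255,255)),(q,gm,(255,0,255)),(q,box(-.074,.074,-.125,.125,.045,.055),(0,255,0)),(q,box(-.074,-.05,-.125,.125,.066,.071),(255,0,0)),(q,box(.05,.06,-.012,.012,.062,.072),(0,0,255))]
draw('side',D,115,375,230,420,3,'pics/ov2.png')
draw('top',D,45,260,130,315,3.5,'pics/ov3.png')
```

```text
(no output)
```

View pics/ov1.png

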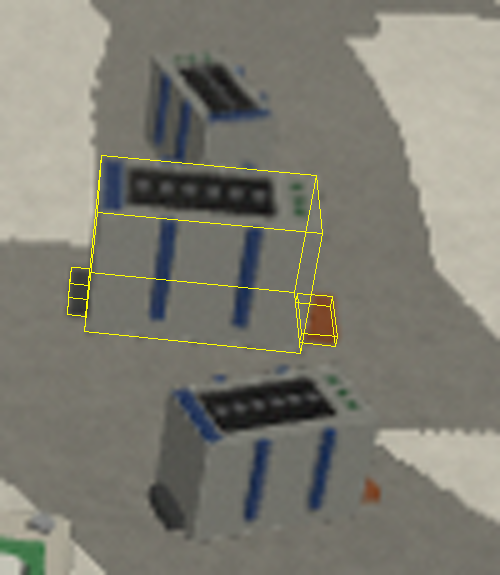

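View pics/ov2.png

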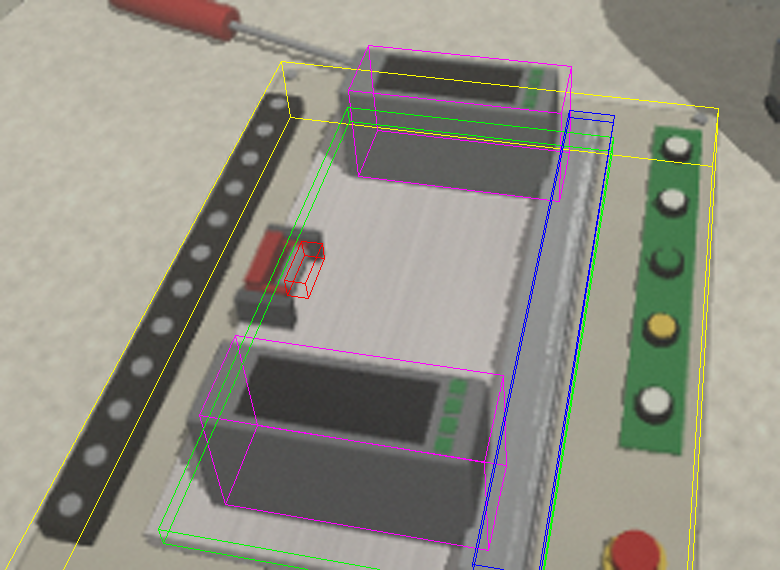

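View pics/ov3.png

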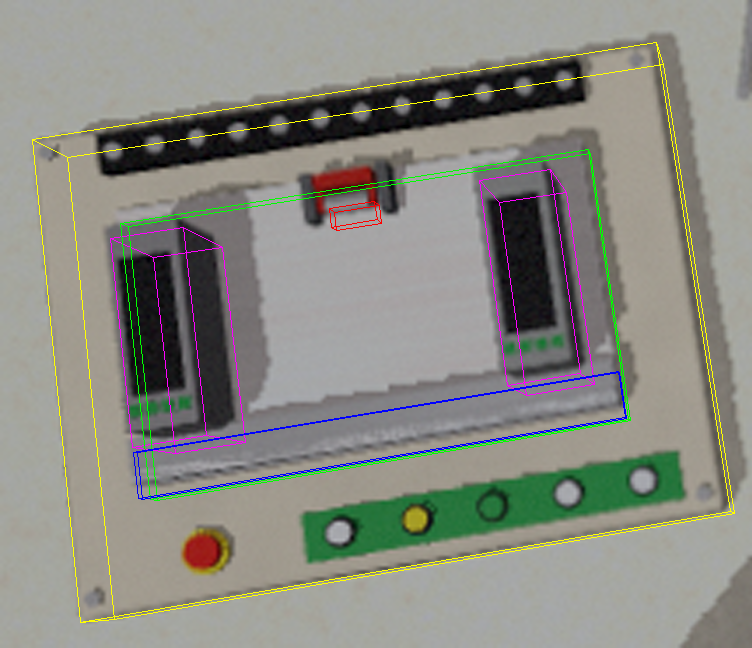

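Run:
```python
from fit import *
q=np.load('q.npy')
t=cv2.imread('pics/top0.png'); s=cv2.imread('pics/side0.png')
a=cv2.resize(t[170:275,70:170],None,fx=7.6,fy=5.6,interpolation=cv2.INTER_CUBIC) # dummy
def enh(x): return cv2.convertScaleAbs(x,alpha=1.3,beta=0)
cv2.imwrite('pics/e1.png',cv2.resize(t[172:272,74:226],None,fx=5,fy=5,interpolation=cv2.INTER_CUBIC))
cv2.imwrite('pics/e2.png',cv2.resize(s[240:300,195:330],None,fx=5.8,fy=5.8,interpolation=cv2.INTER_CUBIC))
cv2.imwrite('pics/e3.png',cv2.resize(s[300:415,165:300],None,fx=5,fy=5,interpolation=cv2.INTER_CUBIC))
```

```text
(no output)
```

View pics/e1.png

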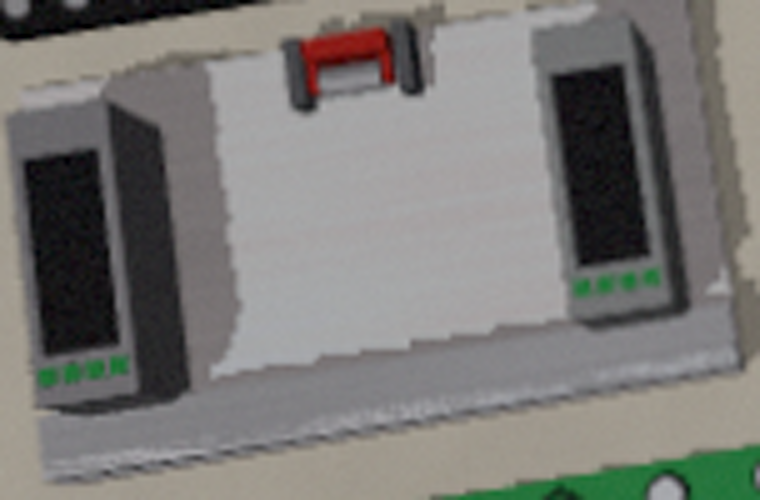

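View pics/e2.png

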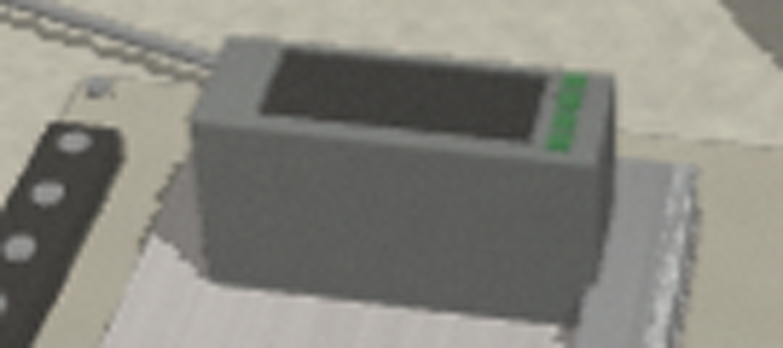

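View pics/e3.png

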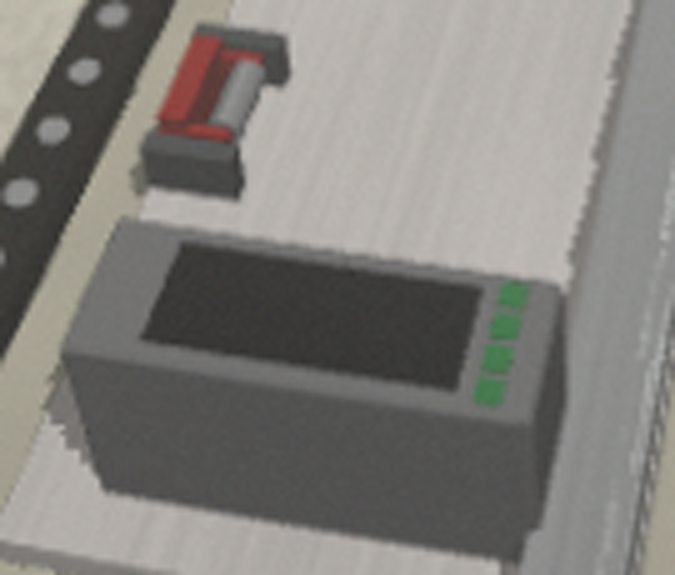

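Run:
```python
from fit import *
q=np.load('q.npy'); X=.0525
def E(u,v,S,ox,oy): return ((u+.5)/S-.5+ox,(v+.5)/S-.5+oy)
e1=lambda u,v:E(u,v,5,74,172); e2=lambda u,v:E(u,v,5.8,195,240); e3=lambda u,v:E(u,v,5,165,300)
Z=.113
T=[('top',(X,.11,Z),e1(10,115)),('top',(X,.074,Z),e1(108,103)),('top',(-X,.074,Z),e1(135,398)),('top',(-X,.11,Z),e1(37,408)),
('top',(X,-.074,Z),e1(533,30)),('top',(X,-.11,Z),e1(632,22)),('top',(-X,-.11,Z),e1(668,305)),('top',(-X,-.074,Z),e1(572,318))]
S=[('side',(X,-.11,Z),e2(225,38)),('side',(X,-.074,Z),e2(193,122)),('side',(-X,-.11,Z),e2(614,75)),('side',(-X,-.074,Z),e2(602,165)),('side',(X,-.074,.055),e2(210,280)),('side',(-X,-.074,.055),e2(578,328)),
('side',(X,.11,Z),e3(63,350)),('side',(X,.074,Z),e3(120,220)),('side',(-X,.074,Z),e3(562,288)),('side',(-X,.11,Z),e3(530,425)),('side',(X,.11,.055),e3(105,490)),('side',(-X,.11,.055),e3(518,560))]
for nm,o in (('top',T),('side',S),('both',T+S)):
    p,r=fit(o,q); c,s=np.cos(p[2]),np.sin(p[2]); d=p[:2]-q[:2]
    print(nm,np.round(p,4),round(np.degrees(p[2]),2),'in console',np.round([c*d[0]+s*d[1],-s*d[0]+c*d[1]],4)); print(np.round(r,1).tolist())
np.save('r.npy',p)
def loc(n,uv,z):
    w=atz(n,uv,z)[0]; c,s=np.cos(p[2]),np.sin(p[2]); d=w[:2]-p[:2]; print(n,np.round([c*d[0]+s*d[1],-s*d[0]+c*d[1]],4))
print('roller');loc('top',e1(350,77),.070); loc('side',e3(245,62),.068); loc('side',e3(225,122),.068)
print('front edge rack'); loc('top',e1(45,482),.055); loc('top',e1(740,370),.055)
print('back edge'); loc('top',e1(20,88),.055); loc('top',e1(595,5),.055)
print('lip');loc('top',e1(230,372),.055);loc('top',e1(560,322),.055)
print('side lip edge');loc('side',e3(632,20),.055);loc('side',e3(570,270),.055)
c1=[('side',(.13,-.17,.045),None)]
print(proj('side',W(q,[(.13,-.17,.045),(-.13,-.17,.045)])))
```

```text
top [0.5486 0.1725 0.1813] 10.39 in console [0.0061 0.0022]
[[-1.2, -0.1], [0.1, -1.0], [1.3, -0.7], [-0.4, 0.8], [-0.4, 0.4], [0.0, -1.2], [1.2, 0.4], [-0.2, 1.2]]
side [0.5477 0.1722 0.1837] 10.53 in console [0.0052 0.002 ]
[[0.3, -1.0], [-1.3, -0.5], [0.8, -0.3], [-0.7, -0.0], [-0.5, 1.1], [3.1, 1.0], [-1.4, -0.7], [-0.4, -1.4], [0.6, -1.6], [0.3, -0.1], [-0.8, 0.8], [4.5, 2.2]]
both [0.548  0.1723 0.1832] 10.5 in console [0.0055 0.0021]
[[-1.2, 0.3], [0.1, -0.5], [1.5, -0.3], [-0.2, 1.2], [-0.4, 0.6], [0.1, -1.0], [1.4, 0.6], [0.0, 1.4], [0.2, -1.0], [-1.4, -0.5], [0.7, -0.3], [-0.9, -0.0], [-0.7, 1.0], [3.0, 1.0], [-1.7, -0.7], [-0.6, -1.5], [0.3, -1.6], [0.0, -0.1], [-1.1, 0.8], [4.2, 2.2]]
roller
top [0.0575 0.0007]
side [ 0.0569 -0.0134]
side [0.0553 0.0082]
front edge rack
top [-0.0702  0.1308]
top [-0.0719 -0.1235]
back edge
top [0.0767 0.1247]
top [ 0.0737 -0.0899]
lip
top [-0.0416  0.0609]
top [-0.0433 -0.0605]
side lip edge
side [-0.0454 -0.0595]
side [-0.044   0.0294]
[[208.37642921 249.90675259]
 [354.15457322 265.52481696]]
```

Console and rack fits agree: the rack sits about 5.5 mm to +x of centred, yaw is about 10.45°, and the slot is near (0.548, 0.172). Now I plan the approach.

```bash
cat > plan.py <<'E'
from h import *
def tgt(x,y,z,yaw,pitch=0):
    # module frame axes -> tool axes: tool y = -mod z ; tool z = +-mod y
    M=(R.from_euler('z',yaw)*R.from_euler('y',-pitch,degrees=True)).as_matrix()  # pitch>0 raises +x end
    return np.array([x,y,z]),M
def toolR(M,sgn):
    y=-M[:,2]; z=sgn*M[:,1]; x=np.cross(y,z); return np.c_[x,y,z]
def delta(pos,T,s=None):
    s=s or robot.read_state(); C=R.from_rotvec(s['orientation']).as_matrix()
    return C.T@(pos-s['tool_pos']), np.degrees(R.from_matrix(C.T@T).as_rotvec())
E
python3 - <<'E'
from plan import *
s=robot.read_state(); C=R.from_rotvec(s['orientation']).as_matrix(); print(np.round(C,3)); print(s['t'])
p=np.load('p.npy')
for sg in(1,-1):
    pos,M=tgt(p[0],p[1],.03,p[2]); T=toolR(M,sg); print(sg,[np.round(v,4) for v in delta(pos,T)])
E
```

```text
[[-0.926  0.     0.376]
 [-0.376 -0.    -0.926]
 [-0.    -1.     0.   ]]
1.0
1 [array([-0.3187,  0.2076, -0.2381]), array([-1.100000e-03, -1.672454e+02,  3.900000e-03])]
-1 [array([-0.3187,  0.2076, -0.2381]), array([-2.60000e-03,  1.27546e+01, -8.00000e-04])]
```

>>> carry_out:
  motion: [-0.037,0.012,-0.0275,0,0,0,0.5,-0.037,0.012,-0.0275,0,0,0,0.5,-0.037,0.012,-0.0275,0,0,0,0.5,-0.037,0.012,-0.0275,0,0,0,0.5,-0.037,0.012,-0.0275,0,0,0,0.5]
  squeeze: 20

```text
t: 1.5
tool_pos: [0.3464, -0.3591, 0.1771]
orientation: [-0.383, 2.009, -2.022]
force: [1.1, 0.3, 0.1]
opening: 0.0702
```

Run:
```python
from plan import *
p=np.load('p.npy'); s=robot.read_state(); print(s['t'],s['tool_pos'],s['opening'],s['force'])
pos,M=tgt(p[0],p[1],.10,p[2]); print([np.round(v,4) for v in delta(pos,toolR(M,-1))])
```

```text
1.5 [ 0.34638773 -0.35914332  0.17708762] 0.07020346653451096 [1.09495407 0.32069855 0.07248228]
[array([-0.132 ,  0.0764, -0.1029]), array([-3.64900e-01,  1.22136e+01, -2.50000e-03])]
```

>>> carry_out:
  motion: [-0.034,0.019,-0.0265,0,0,0,0.5,-0.034,0.019,-0.0265,0,0,0,0.5,-0.034,0.019,-0.0265,0,0,0,0.5,-0.03,0.017,-0.0235,0,0,0,0.5,0,0,0,0,8,0,0.5]

```text
t: 2.0
tool_pos: [0.4355, -0.2045, 0.0994]
orientation: [-0.249, 2.085, -2.1]
force: [0.7, -0.3, 1.1]
opening: 0.0699
```

Run:
```python
from plan import *
p=np.load('p.npy'); s=robot.read_state(); print(s['t'],s['tool_pos'],s['opening'],s['force'])
pos,M=tgt(p[0],p[1],.10,p[2]); print([np.round(v,4) for v in delta(pos,toolR(M,-1))])
```

```text
2.0 [ 0.4355012  -0.20451217  0.09935112] 0.06993661596304572 [ 0.70376364 -0.32343823  1.10402965]
[array([ 0.0065, -0.0006,  0.0096]), array([-0.4026,  4.4048, -0.1387])]
```

>>> carry_out:
  motion: [0.0065,0,0.0098,-0.4,4.4,0,0.5,0,0,0,0,0,0,0.5,0,0,0,0,0,0,0.5,0,0,0,0,0,0,0.5,0,0,0,0,0,0,0.5]

```text
t: 2.5
tool_pos: [0.4322, -0.2135, 0.0991]
orientation: [-0.174, 2.135, -2.133]
force: [-1.0, 0.2, -0.3]
opening: 0.0697
```

Run:
```python
from plan import *
p=np.load('p.npy'); s=robot.read_state(); print(s['t'],s['tool_pos'],s['opening'],s['force'])
pos,M=tgt(p[0],p[1],.035,p[2]); print([np.round(v,4) for v in delta(pos,toolR(M,-1))])
im=imaging.read_camera('top'); cv2.imwrite('pics/t2.png',cv2.resize(im[220:350,270:450],None,fx=4.4,fy=4.4,interpolation=cv2.INTER_CUBIC))
im=imaging.read_camera('side'); cv2.imwrite('pics/s2.png',cv2.resize(im[120:290,310:470],None,fx=3.5,fy=3.5,interpolation=cv2.INTER_CUBIC))
```

```text
2.5 [ 0.43222913 -0.21351281  0.09913914] 0.06965242541494508 [-0.97069215  0.19679431 -0.28577946]
[array([0.0012, 0.0641, 0.0017]), array([ 0.0253,  0.1195, -0.1352])]
```

View pics/t2.png

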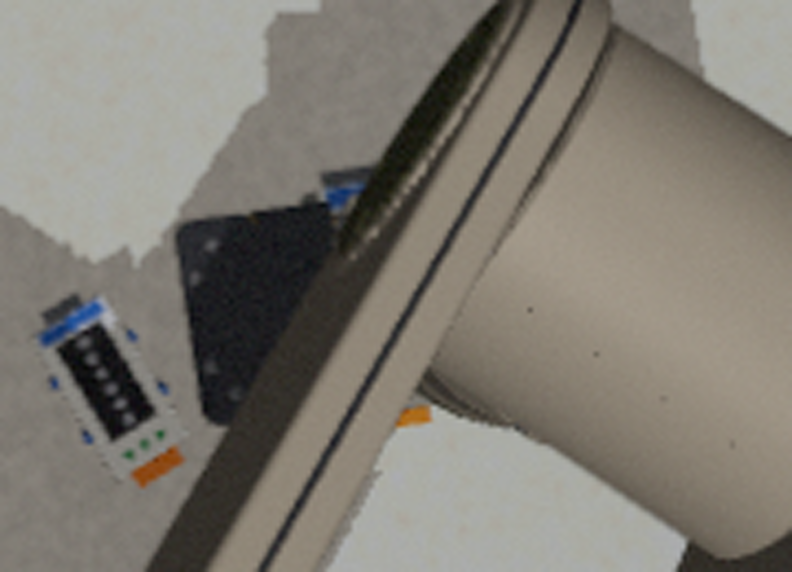

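View pics/s2.png

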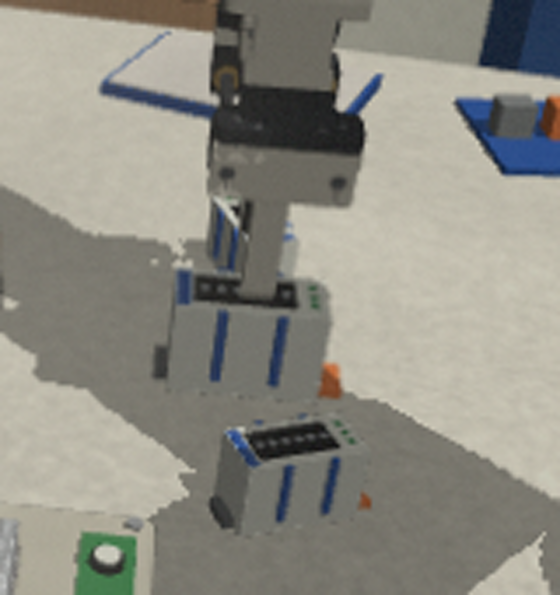

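>>> carry_out:
  motion: [0.0012,0.025,0.0017,0,0,0,0.5,0,0.025,0,0,0,0,0.5,0,0.015,0,0,0,0,0.5,0,0.002,0,0,0,0,0.5,0,0,0,0,0,0,0.5]

```text
t: 3.1
tool_pos: [0.433, -0.2169, 0.0323]
orientation: [-0.171, 2.13, -2.135]
force: [0.1, 0.0, 0.1]
opening: 0.0694
```

Run:
```python
from plan import *
p=np.load('p.npy'); s=robot.read_state(); print(s['t'],s['tool_pos'],s['opening'],s['force'])
pos,M=tgt(p[0],p[1],.032,p[2]); print([np.round(v,4) for v in delta(pos,toolR(M,-1))])
im=imaging.read_camera('side'); cv2.imwrite('pics/s3.png',cv2.resize(im[150:290,310:450],None,fx=4,fy=4,interpolation=cv2.INTER_CUBIC))
```

```text
3.1 [ 0.43300274 -0.21689445  0.03234039] 0.06942910801790249 [0.09734341 0.02087071 0.05753528]
[array([ 0.0013,  0.0003, -0.0017]), array([-0.1549,  0.1451, -0.3301])]
```

View pics/s3.png

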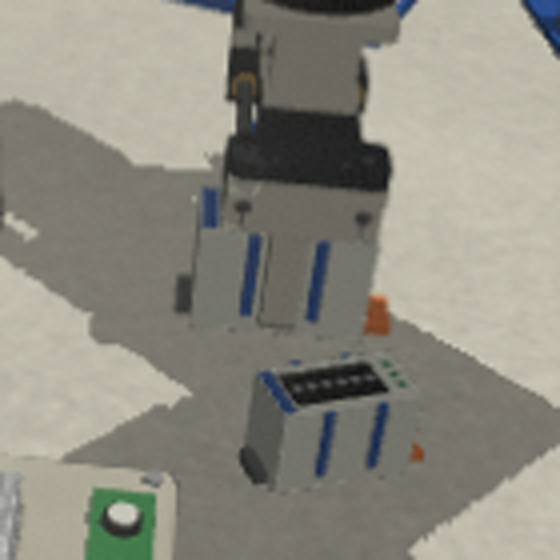

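>>> carry_out:
  motion: [0.001,0,-0.0015,0,0,0,0.5,0,0,0,0,0,0,-0.2,0,0,0,0,0,0,-0.2,0,0,0,0,0,0,-0.2,0,0,0,0,0,0,-0.2]
  squeeze: 45

```text
t: 3.65
tool_pos: [0.4337, -0.2164, 0.0359]
orientation: [-0.166, 2.125, -2.135]
force: [-0.3, -1.1, -4.2]
opening: 0.0457
```

Run:
```python
from plan import *
p=np.load('p.npy'); s=robot.read_state(); print(s['t'],s['tool_pos'],s['opening'],s['force'],s['wrist_torque'])
pos,M=tgt(p[0],p[1],.032,p[2]); print([np.round(v,4) for v in delta(pos,toolR(M,-1))])
```

```text
3.65 [ 0.43370882 -0.21643472  0.03590213] 0.045694859166793875 [-0.26427729 -1.13092708 -4.23467993] [0.00992901 0.00287265 0.04438613]
[array([ 0.0021,  0.0039, -0.0014]), array([-0.3301,  0.1627, -0.5611])]
```

>>> carry_out:
  motion: [0,-0.03,0,0,0,0,-0.2,0,-0.04,0,0,0,0,-0.2,0,-0.04,0,0,0,0,-0.2,0,-0.03,0,0,0,0,-0.2,0,0,0,0,0,0,-0.2]

```text
t: 4.15
tool_pos: [0.4283, -0.2137, 0.1754]
orientation: [-0.177, 2.136, -2.133]
force: [0.5, -1.0, -4.1]
opening: 0.0458
```

Run:
```python
from plan import *
p=np.load('p.npy'); r=np.load('r.npy'); s=robot.read_state(); print(s['t'],s['tool_pos'],s['opening'],s['force'],s['wrist_torque'])
C=R.from_rotvec(s['orientation']).as_matrix(); print(np.round(C,3))
print('vs module yaw',[np.round(v,4) for v in delta(s['tool_pos'],toolR(tgt(0,0,0,p[2])[1],-1))])
print('to slot flat',[np.round(v,4) for v in delta(np.array([r[0],r[1],.19]),toolR(tgt(0,0,0,r[2])[1],-1))])
im=imaging.read_camera('side'); cv2.imwrite('pics/s4.png',cv2.resize(im[60:250,320:470],None,fx=3.5,fy=3.5,interpolation=cv2.INTER_CUBIC))
```

```text
4.15 [ 0.42833436 -0.21369872  0.17543693] 0.045803978098941656 [ 0.51358072 -1.01929081 -4.13004197] [-0.0123637  -0.10742952 -0.03975682]
[[-0.986  0.001  0.165]
 [-0.165  0.001 -0.986]
 [-0.001 -1.    -0.001]]
vs module yaw [array([0., 0., 0.]), array([ 0.0703,  0.1636, -0.0646])]
to slot flat [array([-0.1818, -0.0139, -0.3609]), array([ 0.0696, -0.9834, -0.0653])]
```

View pics/s4.png

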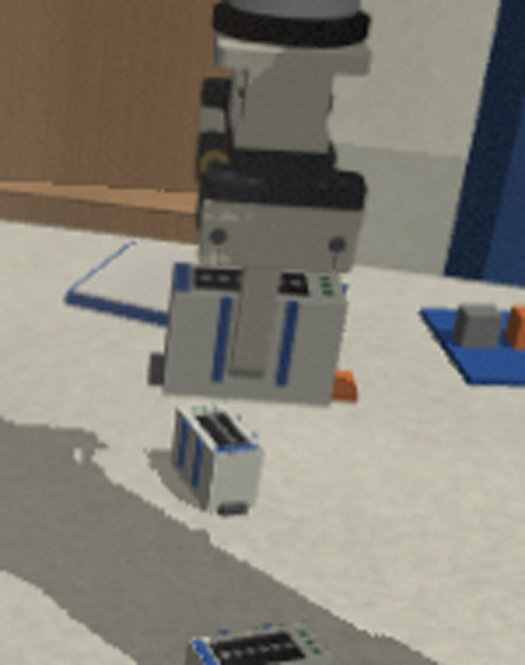

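>>> carry_out:
  motion: [-0.0215,-0.003,-0.043,0,0,0,-0.2,-0.0215,-0.003,-0.043,0,0,0,-0.2,-0.0215,-0.003,-0.043,0,0,0,-0.2,-0.0215,-0.003,-0.043,0,0,0,-0.2,-0.0215,-0.003,-0.043,0,0,0,-0.2]

```text
t: 4.7
tool_pos: [0.493, 0.0184, 0.1735]
orientation: [-0.184, 2.156, -2.144]
force: [1.0, -1.0, -4.6]
opening: 0.0458
```

Run:
```python
from plan import *
r=np.load('r.npy'); s=robot.read_state(); print(s['t'],s['tool_pos'],s['opening'],s['force'])
print('to slot flat',[np.round(v,4) for v in delta(np.array([r[0],r[1],.19]),toolR(tgt(0,0,0,r[2])[1],-1))])
```

```text
4.7 [0.49303694 0.01843783 0.17353627] 0.045769378209591496 [ 0.97732004 -0.98839378 -4.64949627]
to slot flat [array([-0.0774, -0.0168, -0.1438]), array([ 0.4183, -1.7584,  1.006 ])]
```

>>> carry_out:
  motion: [-0.0205,-0.008,-0.038,0,0,0,-0.2,-0.0205,-0.008,-0.038,0,0,0,-0.2,-0.0205,-0.008,-0.038,0,0,0,-0.2,-0.016,-0.006,-0.03,0,-1.5,0.5,-0.2,0,0,0,0,0,0,-0.2]

```text
t: 5.2
tool_pos: [0.5422, 0.1844, 0.1848]
orientation: [-0.232, 2.146, -2.131]
force: [-1.5, -1.0, -4.1]
opening: 0.0458
```

Run:
```python
from plan import *
r=np.load('r.npy'); s=robot.read_state(); print(s['t'],s['tool_pos'],s['opening'],s['force'])
print('to slot flat',[np.round(v,4) for v in delta(np.array([r[0],r[1],.19]),toolR(tgt(0,0,0,r[2])[1],-1))])
print('to slot 20',[np.round(v,4) for v in delta(np.array([r[0],r[1],.19]),toolR(tgt(0,0,0,r[2],20)[1],-1))])
im=imaging.read_camera('side'); cv2.imwrite('pics/s5.png',im)
im=imaging.read_camera('top'); cv2.imwrite('pics/t5.png',im)
```

```text
5.2 [0.54224348 0.18440385 0.1848299 ] 0.04575007657725286 [-1.50286602 -0.95070963 -4.0569469 ]
to slot flat [array([-0.0032, -0.0054,  0.0129]), array([0.5602, 0.1229, 1.7393])]
to slot 20 [array([-0.0032, -0.0054,  0.0129]), array([ 0.5764,  0.0239, 21.7391])]
```

View pics/s5.png

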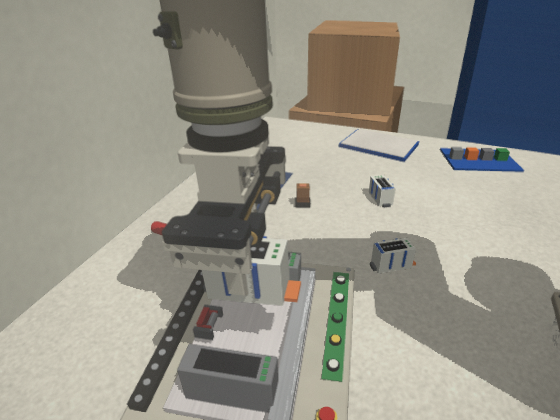

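View pics/t5.png

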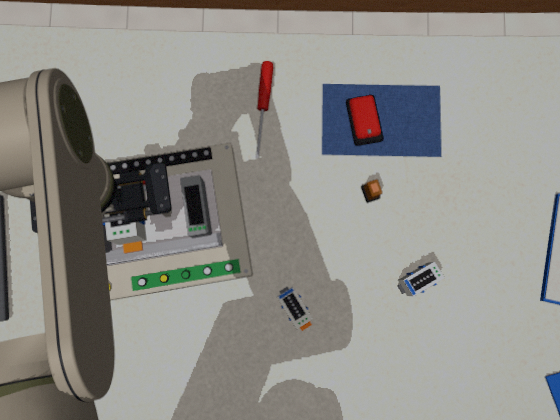

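>>> carry_out:
  motion: [-0.0117,-0.005,0.013,0.5,0,7.2,-0.2,0,-0.003,0,0,0,7.2,-0.2,0,-0.003,0,0,0,7.2,-0.2,0,-0.002,0,0,0,0,-0.2,0,0,0,0,0,0,-0.2]

```text
t: 5.8
tool_pos: [0.5453, 0.162, 0.1795]
orientation: [0.151, 1.991, -1.944]
force: [0.3, -0.1, -3.1]
opening: 0.0457
```

```bash
cat >> plan.py <<'E'
r0=np.load('r.npy')
def rep(off=(0.0015,0.003)):
    """report pose in rack frame; off = TCP rel. module centre (x,z) in module frame"""
    s=robot.read_state(); C=R.from_rotvec(s['orientation']).as_matrix()
    Rk=R.from_euler('z',r0[2]).as_matrix(); L=Rk.T@(s['tool_pos']-[r0[0],r0[1],.055])
    M=Rk.T@C@np.array([[-1,0,0],[0,0,-1],[0,-1,0]]).T   # module axes in rack frame: mx=-tx, my=-tz, mz=-ty
    e=R.from_matrix(M).as_euler('ZYX',degrees=True)
    tip=L+M@np.array([-.06-off[0],0,-.03-off[1]])
    F=Rk.T@s['force']; T=Rk.T@s['wrist_torque']
    print('t %.2f TCP(rack) %s yaw %.2f pitch %.2f roll %.2f tip(mm) %s F %s T %s op %.4f'%(s['t'],np.round(L*1e3,1),e[0],-e[1],e[2],np.round(tip*1e3,1),np.round(F,1),np.round(T,2),s['opening']))
    return L,M,tip,C,Rk
def tooldelta(dx,dy,dz):
    """rack-frame shift (mm) -> tool axes (m)"""
    s=robot.read_state(); C=R.from_rotvec(s['orientation']).as_matrix()
    Rk=R.from_euler('z',r0[2]).as_matrix(); return np.round(C.T@Rk@np.array([dx,dy,dz])/1e3,4)
E
python3 - <<'E'
from plan import *
L,M,tip,*_=rep(); print(M.round(3)); print(tooldelta(-38-tip[0]*1e3,-tip[1]*1e3,15-tip[2]*1e3))
im=imaging.read_camera('side'); cv2.imwrite('pics/s6r.png',im); cv2.imwrite('pics/s6.png',cv2.resize(im[225:355,185:335],None,fx=5,fy=4.5,interpolation=cv2.INTER_CUBIC))
im=imaging.read_camera('top'); cv2.imwrite('pics/t6r.png',im);cv2.imwrite('pics/t6.png',cv2.resize(im[150:300,60:240],None,fx=4,fy=4,interpolation=cv2.INTER_CUBIC))
E
```

```text
t 5.80 TCP(rack) [ -4.5  -9.6 124.5] yaw -0.33 pitch 18.76 roll -0.29 tip(mm) [-52.1  -9.5  73.5] F [ 0.2 -0.1 -3.1] T [0.01 0.3  0.05] op 0.0457
[[ 0.947  0.007 -0.321]
 [-0.005  1.     0.007]
 [ 0.322 -0.005  0.947]]
[ 0.0055  0.0598 -0.0099]
```

View pics/s6.png

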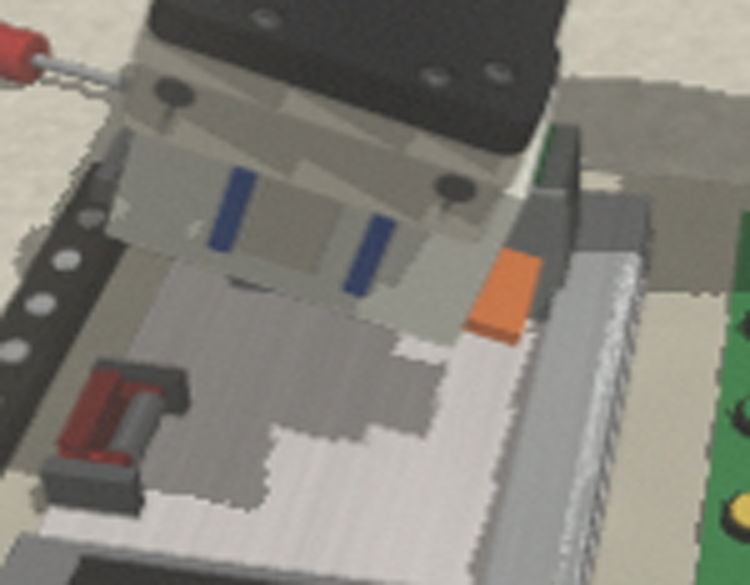

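View pics/t6.png

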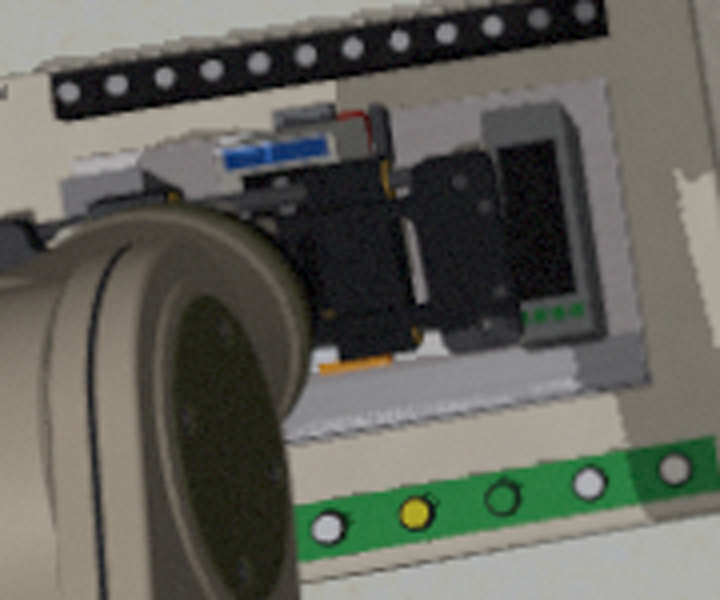

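```bash
cat > hand.py <<'E'
from plan import *
from scipy.optimize import least_squares
def handfit(obs,s):
    C=R.from_rotvec(s['orientation']).as_matrix(); A=C@np.array([[-1,0,0],[0,0,-1],[0,-1,0]]).T
    def r(v):
        M=A@R.from_euler('y',-v[3],degrees=True).as_matrix(); c=s['tool_pos']-A@np.array([v[0],v[1],v[2]])/1e3
        return np.concatenate([(proj(n,c+M@np.array(l))-np.array(uv)).ravel() for n,l,uv in obs])
    f=least_squares(r,[1,0,3,0],loss='soft_l1'); return f.x,r(f.x).reshape(-1,2)
E
python3 - <<'E'
from hand import *
s=robot.read_state()
a=lambda u,v:((u+.5)/5-.5+185,(v+.5)/4.5-.5+225); b=lambda u,v:((u+.5)/4-.5+60,(v+.5)/4-.5+150)
S=[('side',(.045,.023,-.03),a(105,237)),('side',(-.045,.023,-.03),a(445,343)),('side',(-.06,.015,-.025),a(519,333)),('side',(-.06,-.015,-.025),a(542,257)),('side',(-.06,.015,-.03),a(517,347))]
T=[('top',(-.06,.015,-.025),b(320,373)),('top',(-.06,-.015,-.025),b(392,363))]
for n,o in (('s',S),('st',S+T)):
    v,r=handfit(o,s); print(n,v.round(2)); print(r.round(1).tolist())
E
```

```text
s [ 2.46  4.71  9.02 -1.32]
[[-0.1, -0.1], [1.1, 0.9], [0.2, -0.1], [-0.3, 0.1], [-0.6, -0.7]]
st [ 1.89  1.53  5.81 -1.38]
[[-1.0, -0.2], [1.0, 1.0], [0.1, -0.1], [-0.4, -0.0], [-0.6, -0.6], [0.3, 0.7], [0.1, 0.4]]
```

```bash
cat >> plan.py <<'E'
OFF=[1.9,1.5,5.8,-1.4]
def rep(off=OFF,show=True):
    s=robot.read_state(); C=R.from_rotvec(s['orientation']).as_matrix()
    Rk=R.from_euler('z',r0[2]).as_matrix(); L=Rk.T@(s['tool_pos']-[r0[0],r0[1],.055])*1e3
    A=Rk.T@C@np.array([[-1,0,0],[0,0,-1],[0,-1,0]]).T
    M=A@R.from_euler('y',-off[3],degrees=True).as_matrix()
    e=R.from_matrix(M).as_euler('ZYX',degrees=True)
    c=L-A@np.array(off[:3]); tip=c+M@np.array([-60,0,-30])
    F=Rk.T@s['force']; T=Rk.T@s['wrist_torque']
    print('t %.2f TCP(rack) %s modyaw %.2f pitch %.2f roll %.2f tip %s F %s T %s op %.4f'%(s['t'],L.round(1),e[0],-e[1],e[2],tip.round(1),F.round(1),T.round(2),s['opening']))
    return dict(L=L,A=A,M=M,tip=tip,C=C,Rk=Rk,pitch=-e[1],yaw=e[0],roll=e[2],F=F)
def go(x,y,z,pitch,n=1,off=OFF):
    """tool-frame total move bringing tip to (x,y,z) rack mm with module pitch, yaw=roll=0"""
    d=rep(off)
    M=R.from_euler('y',-pitch,degrees=True).as_matrix(); A=M@R.from_euler('y',off[3],degrees=True).as_matrix()
    L=np.array([x,y,z])-M@np.array([-60,0,-30])+A@np.array(off[:3])
    A0=d['A']; P=np.array([[-1,0,0],[0,0,-1],[0,-1,0]])  # tool=P@mod coords
    sh=P@A0.T@(L-d['L'])/1e3; rv=P@np.degrees(R.from_matrix(A0.T@A).as_rotvec())
    print('shift',sh.round(4),'turn',rv.round(2)); return sh,rv
E
python3 - <<'E'
from plan import *
go(-38,0,12,20)
E
```

```text
t 5.90 TCP(rack) [ -3.5  -9.3 124.6] modyaw -0.32 pitch 17.33 roll -0.28 tip [-51.8 -10.7  72. ] F [-0.8  1.4 -4.3] T [-0.01  0.38  0.06] op 0.0458
shift [ 0.0079  0.0583 -0.0112] turn [-0.39 -0.29  2.67]
```

>>> carry_out:
  motion: [0.0025,0.018,-0.004,-0.2,-0.15,0.9,-0.2,0.0025,0.018,-0.004,-0.2,-0.15,0.9,-0.2,0.0025,0.014,-0.003,0,0,0.9,-0.2,0,0.005,0,0,0,0,-0.2,0,0,0,0,0,0,-0.2]

```text
t: 6.4
tool_pos: [0.5646, 0.1758, 0.1295]
orientation: [0.191, 1.974, -1.907]
force: [-0.3, 0.4, -4.6]
opening: 0.0457
```

Run:
```python
from plan import *
go(-38,0,4,20)
im=imaging.read_camera('side'); cv2.imwrite('pics/s7r.png',im); cv2.imwrite('pics/s7.png',cv2.resize(im[245:345,195:325],None,fx=6,fy=6,interpolation=cv2.INTER_CUBIC))
im=imaging.read_camera('top'); cv2.imwrite('pics/t7r.png',im);cv2.imwrite('pics/t7.png',cv2.resize(im[180:270,70:230],None,fx=5,fy=5,interpolation=cv2.INTER_CUBIC))
rep()
```

```text
t 6.40 TCP(rack) [17.   0.4 74.5] modyaw -0.12 pitch 20.06 roll 0.01 tip [-28.7  -1.   19.6] F [-0.2  0.4 -4.6] T [0.01 0.46 0.01] op 0.0457
shift [ 0.0143  0.0112 -0.0011] turn [-0.03 -0.11 -0.06]
t 6.50 TCP(rack) [17.1  0.4 75.4] modyaw -0.12 pitch 20.16 roll 0.01 tip [-28.5  -0.9  20.5] F [ 0.1 -0.2 -5.2] T [-0.    0.44  0.01] op 0.0459
```

View pics/s7.png

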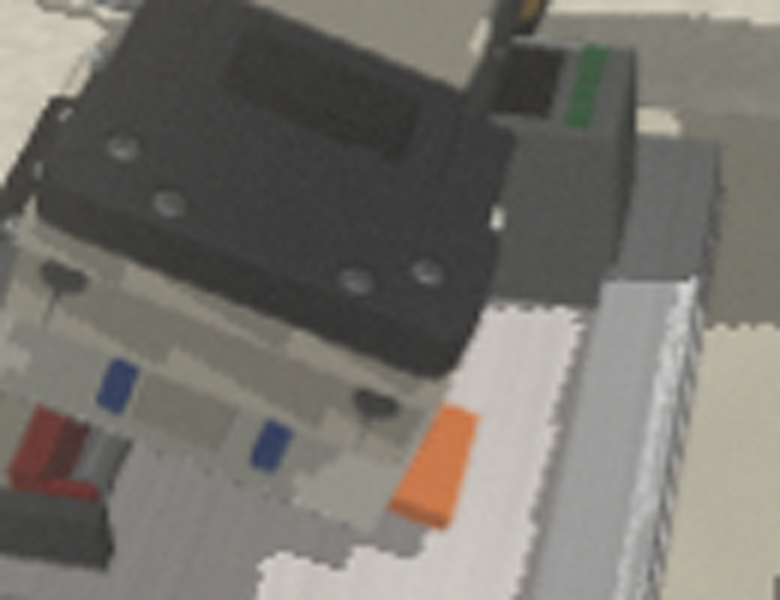

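View pics/t7.png

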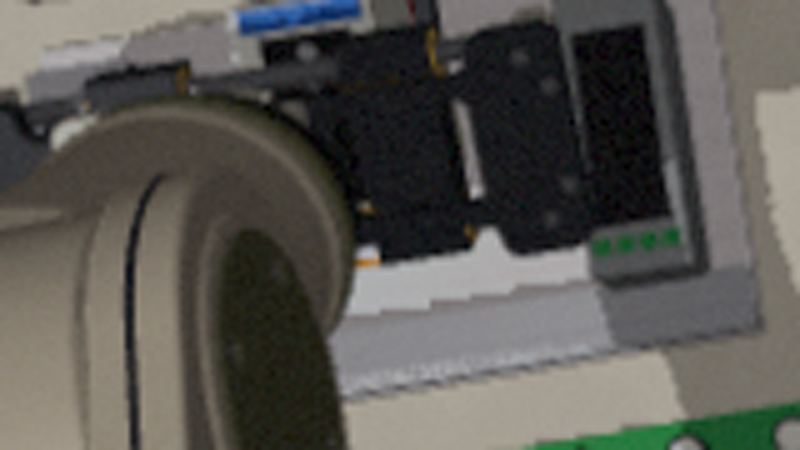

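Run:
```python
from hand import *
s=robot.read_state()
a=lambda u,v:((u+.5)/6-.5+195,(v+.5)/6-.5+245); b=lambda u,v:((u+.5)/5-.5+70,(v+.5)/5-.5+180)
S=[('side',(-.045,.023,-.03),a(373,532)),('side',(-.06,.015,-.025),a(450,518)),('side',(-.06,-.015,-.025),a(480,413)),('side',(-.06,.015,-.03),a(445,530)),('side',(-.045,.015,-.025),a(390,505))]
T=[('top',(-.06,-.015,-.025),b(380,264))]
v,r=handfit(S+T,s); print(v.round(2)); print(r.round(1).tolist())
v,r=handfit(S,s); print(v.round(2)); print(r.round(1).tolist())
Rk=R.from_euler('z',r0[2]).as_matrix()
def loc(n,uv,z): print(n,uv,z,(Rk.T@(atz(n,uv,z)[0]-[r0[0],r0[1],.055])*1e3).round(1))
print('lip edge'); 
for z in(.055,.071): loc('top',b(450,303),z); loc('top',b(400,312),z); loc('side',a(550,440),z); loc('side',a(580,325),z)
im=cv2.imread('pics/t7r.png').astype(int)
x=70+85
print(im[228:262,155].sum(1)//3, im[228:262,165].sum(1)//3)
```

```text
[  1.34 -14.95 -17.59   3.29]
[[-0.8, 0.5], [0.5, 0.3], [0.4, -0.4], [-0.2, 0.5], [-0.6, -2.4], [0.4, 2.0]]
[ 3.45  9.99 19.69 -3.12]
[[0.1, 0.7], [0.3, -0.1], [-0.2, 0.4], [0.1, 0.1], [-0.3, -1.8]]
lip edge
top (159.6, 240.2) 0.055 [-43.1 -12.3   0. ]
top (149.6, 242.0) 0.055 [-43.3   6.2   0. ]
side (286.25, 317.9166666666667) 0.055 [-43.3 -31.3  -0. ]
side (291.25, 298.75) 0.055 [-44.2 -69.2   0. ]
top (159.6, 240.2) 0.071 [-45.1 -15.8  16. ]
top (149.6, 242.0) 0.071 [-45.4   2.4  16. ]
side (286.25, 317.9166666666667) 0.071 [-45.9 -17.4  16. ]
side (291.25, 298.75) 0.071 [-46.7 -53.9  16. ]
[ 13  26  26  93 154 174 172 173 172 172 173 173 175 161 124 130 137 139
 138 137 139 136 138 136 140 153 167 161 100 131 144 159 159 158] [153 167 171 173 172 173 171 170 172 171 162 124 125 130 137 137 138 139
 139 138 139 138 141 145 144 148 124 126 137 162 161 160 159 158]
```

>>> carry_out:
  motion: [0.006,0.005,-0.001,0,0,0,-0.2,0.005,0.005,0,0,0,0,-0.2,0,0,0,0,0,0,-0.2,0,0,0,0,0,0,-0.2,0,0,0,0,0,0,-0.2]

```text
t: 7.0
tool_pos: [0.5591, 0.1756, 0.1188]
orientation: [0.196, 1.972, -1.904]
force: [0.5, -0.7, -4.6]
opening: 0.0455
```

Run:
```python
from plan import *
go(-37,0,1,20)
im=imaging.read_camera('side'); cv2.imwrite('pics/s8r.png',im); cv2.imwrite('pics/s8.png',cv2.resize(im[245:345,195:325],None,fx=6,fy=6,interpolation=cv2.INTER_CUBIC))
rep()
```

```text
t 7.00 TCP(rack) [11.5  1.3 63.8] modyaw -0.14 pitch 20.30 roll 0.02 tip [-34.   -0.1   8.8] F [ 0.3 -0.8 -4.6] T [0.02 0.42 0.02] op 0.0455
shift [ 0.0055  0.0064 -0.0002] turn [-0.03 -0.13 -0.3 ]
t 7.05 TCP(rack) [11.7  1.3 63.9] modyaw -0.14 pitch 20.31 roll 0.02 tip [-33.8  -0.1   8.9] F [-0.   0.4 -4.4] T [-0.    0.41  0.04] op 0.0456
```

View pics/s8.png

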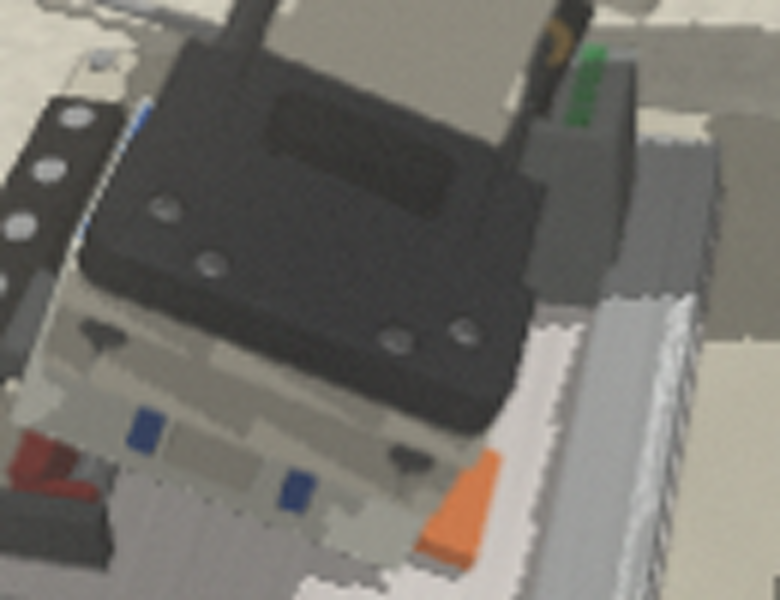

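>>> carry_out:
  motion: [0.0006,0.0016,0,0,0,0,-0.2,0.0006,0.0016,0,0,0,0,-0.2,0.0004,0.0012,0,0,0,0,-0.2,0.0003,0.0009,0,0,0,0,-0.2,0.0003,0.0009,0,0,0,0,-0.2]

```text
t: 7.55
tool_pos: [0.56, 0.1758, 0.1127]
orientation: [0.197, 1.972, -1.903]
force: [0.4, 0.4, -4.7]
opening: 0.0457
```

Run:
```python
from plan import *
rep()
```

```text
t 7.55 TCP(rack) [12.4  1.3 57.7] modyaw -0.14 pitch 20.39 roll 0.02 tip [-33.   -0.1   2.5] F [ 0.4  0.3 -4.7] T [-0.02  0.43  0.  ] op 0.0457
```

>>> carry_out:
  motion: [0.0005,0.0008,0,0,0,0,-0.2,0.0005,0.0008,0,0,0,0,-0.2,0.0004,0.0006,0,0,0,0,-0.2,0.0004,0.0006,0,0,0,0,-0.2,0.0003,0.0006,0,0,0,0,-0.2]

```text
t: 8.05
tool_pos: [0.5601, 0.1759, 0.1104]
orientation: [0.199, 1.971, -1.902]
force: [-4.7, -2.2, 5.0]
opening: 0.0458
```

Run:
```python
from plan import *
rep()
```

```text
t 8.05 TCP(rack) [12.6  1.3 55.4] modyaw -0.13 pitch 20.49 roll 0.01 tip [-32.8  -0.1   0.2] F [-5.  -1.3  5. ] T [-0.1   1.5   0.02] op 0.0458
```

>>> carry_out:
  motion: [0.001,-0.001,0,0,0,-0.4,-0.2,0.0035,-0.0013,0,0,0,0,-0.2,0.0035,-0.0013,0,0,0,0,-0.2,0.0025,-0.0009,0,0,0,0,-0.2,0,0,0,0,0,0,-0.2]

```text
t: 8.55
tool_pos: [0.5481, 0.1737, 0.1105]
orientation: [0.193, 1.974, -1.906]
force: [0.2, 0.1, -3.3]
opening: 0.0458
```

Run:
```python
from plan import *
rep()
im=imaging.read_camera('top'); cv2.imwrite('pics/t9r.png',im);cv2.imwrite('pics/t9.png',cv2.resize(im[190:270,90:220],None,fx=6,fy=6,interpolation=cv2.INTER_CUBIC))
im=imaging.read_camera('side'); cv2.imwrite('pics/s9r.png',im); cv2.imwrite('pics/s9.png',cv2.resize(im[265:345,235:325],None,fx=8,fy=7,interpolation=cv2.INTER_CUBIC))
```

```text
t 8.55 TCP(rack) [ 0.4  1.4 55.5] modyaw -0.14 pitch 20.12 roll 0.02 tip [-45.2  -0.    0.6] F [ 0.3  0.  -3.3] T [-0.02  0.43 -0.02] op 0.0458
```

View pics/t9.png

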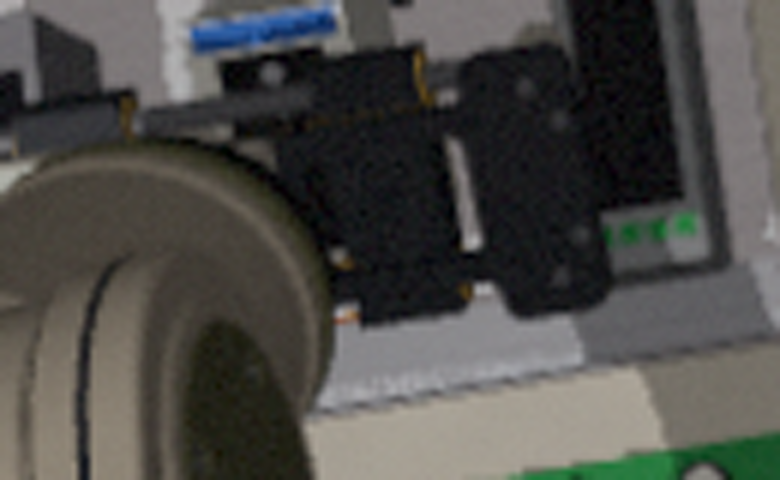

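View pics/s9.png

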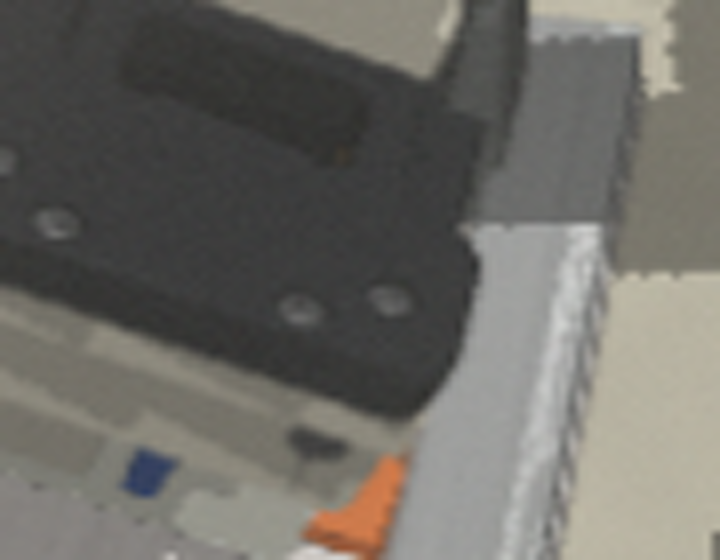

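Run:
```python
from plan import *
d=rep(); a=lambda u,v:((u+.5)/6-.5+90,(v+.5)/6-.5+190)
Rk=d['Rk']; c=d['tip']-d['M']@np.array([-60,0,-30])
for uv,m in (((191,42),(41,23,30)),((337,20),(41,-23,30)),((355,316),(-60,-15,-25))):
    P=c+d['M']@np.array(m); W=Rk@P/1e3+[r0[0],r0[1],.055]; q=proj('top',W)[0]
    z=W[2]; L=Rk.T@(atz('top',a(*uv),z)[0]-[r0[0],r0[1],.055])*1e3
    print(uv,((q-[90,190]+.5)*6-.5).round(0),'pred',P.round(1),'seen',L.round(1))
```

```text
t 8.65 TCP(rack) [ 0.5  1.4 55.4] modyaw -0.14 pitch 20.09 roll 0.02 tip [-45.2  -0.    0.5] F [-1.  -0.1 -2.3] T [-0.    0.56 -0.02] op 0.0457
(191, 42) [185.  42.] pred [29.1 22.8 91.6] seen [28.8 21.3 91.6]
(337, 20) [350.  16.] pred [ 29.  -23.2  91.6] seen [ 28.4 -19.5  91.6]
(355, 316) [427. 313.] pred [-47.  -15.    5.2] seen [-44.2   6.5   5.2]
```

>>> carry_out:
  motion: [0.001,-0.0008,0.0005,0,0.1,0,-0.2,0.0012,-0.0004,0,0,0,0,-0.2,0.0012,-0.0004,0,0,0,0,-0.2,0.0012,-0.0004,0,0,0,0,-0.2,0.0012,-0.0004,0,0,0,0,-0.2]

```text
t: 9.15
tool_pos: [0.542, 0.172, 0.1105]
orientation: [0.195, 1.975, -1.907]
force: [1.7, -0.7, -3.2]
opening: 0.0458
```

Run:
```python
from plan import *
rep();
```

```text
t 9.15 TCP(rack) [-6.   0.8 55.5] modyaw -0.27 pitch 20.11 roll 0.07 tip [-51.6  -0.4   0.6] F [ 1.6 -1.  -3.2] T [ 0.06  0.25 -0.03] op 0.0458
```

>>> carry_out:
  motion: [0.0008,-0.0004,0,0,0,0,-0.2,0.0008,-0.0003,0,0,0,0,-0.2,0.0008,-0.0003,0,0,0,0,-0.2,0.0008,-0.0003,0,0,0,0,-0.2,0.0008,-0.0003,0,0,0,0,-0.2]

```text
t: 9.65
tool_pos: [0.5373, 0.1712, 0.1105]
orientation: [0.195, 1.975, -1.907]
force: [0.4, 0.6, -3.3]
opening: 0.0453
```

Run:
```python
from plan import *
rep();
```

```text
t 9.65 TCP(rack) [-10.7   0.8  55.5] modyaw -0.27 pitch 20.12 roll 0.07 tip [-56.4  -0.4   0.6] F [ 0.4  0.5 -3.3] T [0.01 0.27 0.02] op 0.0453
```

>>> carry_out:
  motion: [0.0002,0.0004,0,0,0,-0.5,-0.2,0.0002,0.0004,0,0,0,-0.5,-0.2,0.0002,0.0004,0,0,0,-0.5,-0.2,0.0002,0.0004,0,0,0,-0.5,-0.2,0.0002,0.0004,0,0,0,0,-0.2]

```text
t: 10.15
tool_pos: [0.5372, 0.1712, 0.1085]
orientation: [0.158, 1.992, -1.93]
force: [-2.0, -0.7, 1.5]
opening: 0.0455
```

Run:
```python
from plan import *
rep();
```

```text
t 10.15 TCP(rack) [-10.8   0.9  53.5] modyaw -0.26 pitch 17.96 roll 0.07 tip [-58.5  -0.4   0.4] F [-2.1 -0.4  1.5] T [-0.03  0.72  0.  ] op 0.0455
```

>>> carry_out:
  motion: [0.0003,-0.0006,0,0,0,0,-0.2,0.0004,-0.0002,0,0,0,0,-0.2,0.0004,-0.0001,0,0,0,0,-0.2,0.0004,-0.0001,0,0,0,0,-0.2,0.0004,-0.0001,0,0,0,0,-0.2]

```text
t: 10.65
tool_pos: [0.536, 0.1709, 0.1091]
orientation: [0.161, 1.991, -1.928]
force: [4.2, 0.5, -6.9]
opening: 0.0457
```

Run:
```python
from plan import *
rep();
```

```text
t 10.65 TCP(rack) [-12.1   0.8  54.1] modyaw -0.27 pitch 18.09 roll 0.08 tip [-59.6  -0.4   0.8] F [ 4.2 -0.3 -6.9] T [ 0.03 -0.4   0.01] op 0.0457
```

>>> carry_out:
  motion: [0.0003,0.0002,0,0,0,0,-0.2,0.0003,0.0002,0,0,0,0,-0.2,0.0002,0.0001,0,0,0,0,-0.2,0,0,0,0,0,0,-0.2,0,0,0,0,0,0,-0.2]

```text
t: 11.15
tool_pos: [0.536, 0.1709, 0.1091]
orientation: [0.163, 1.991, -1.927]
force: [4.5, 1.2, -4.7]
opening: 0.0455
```

Run:
```python
from plan import *
rep();
for c in('side','top'):
    im=imaging.read_camera(c); print(c,[ (round(o['confidence'],2),np.round(o['pixel'],1),int(o['pixels'].sum())) for o in models.outline_of(c,'strip')])
    cv2.imwrite(f'pics/{c}11.png',im)
cv2.imwrite('pics/s11.png',cv2.resize(cv2.imread('pics/side11.png')[255:345,195:325],None,fx=6,fy=6,interpolation=cv2.INTER_CUBIC))
rep()
```

```text
t 11.15 TCP(rack) [-12.    0.8  54.1] modyaw -0.27 pitch 18.21 roll 0.08 tip [-59.4  -0.4   0.7] F [ 4.7  0.4 -4.7] T [ 0.04 -0.37 -0.  ] op 0.0455
side []
top []
t 11.35 TCP(rack) [-11.9   0.9  54.2] modyaw -0.27 pitch 18.22 roll 0.08 tip [-59.4  -0.4   0.8] F [ 4.  -0.  -4.9] T [-0.   -0.35  0.03] op 0.0458
```

View pics/s11.png

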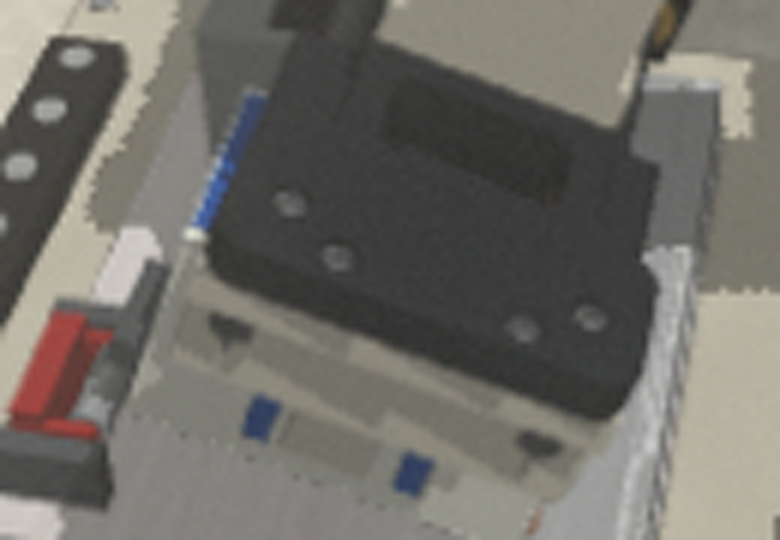

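>>> carry_out:
  motion: [0.0006,0,0,0,0,-0.3,-0.2,0.0005,0.0001,0,0,0,-0.3,-0.2,0,0,0,0,0,0,-0.2,0,0,0,0,0,0,-0.2,0,0,0,0,0,0,-0.2]

```text
t: 11.85
tool_pos: [0.5358, 0.1709, 0.1087]
orientation: [0.153, 1.995, -1.933]
force: [4.9, 1.9, -6.9]
opening: 0.0457
```

Run:
```python
from plan import *
rep();
```

```text
t 11.85 TCP(rack) [-12.2   0.8  53.7] modyaw -0.27 pitch 17.64 roll 0.09 tip [-60.2  -0.4   0.9] F [ 5.2  1.  -6.9] T [ 0.07 -0.65  0.01] op 0.0457
```

>>> carry_out:
  motion: [-0.0006,0.0014,0,0,0,-1.2,-0.2,-0.0006,0.0014,0,0,0,-1.2,-0.2,-0.0006,0.0014,0,0,0,-1.2,-0.2,-0.0006,0.0014,0,0,0,-1.2,-0.2,-0.0006,0.0014,0,0,0,-1.2,-0.2]

```text
t: 12.35
tool_pos: [0.5413, 0.1719, 0.103]
orientation: [0.044, 2.043, -2.0]
force: [3.0, 1.0, -4.4]
opening: 0.0458
```

Run:
```python
from plan import *
d=rep(); print('top edge',d['tip']+d['M']@[0,0,5])
```

```text
t 12.35 TCP(rack) [-6.7  0.8 48. ] modyaw -0.26 pitch 11.30 roll 0.09 tip [-60.2  -0.4   0.7] F [ 3.1  0.5 -4.4] T [ 0.04 -0.51  0.02] op 0.0458
top edge [-61.20542218  -0.3888       5.60918618]
```

>>> carry_out:
  motion: [0.0001,0.0004,0,0,0,-0.4,-0.2,0,0.0005,0,0,0,-0.4,-0.2,0,0.0005,0,0,0,-0.4,-0.2,0,0.0005,0,0,0,-0.4,-0.2,0,0.0004,0,0,0,-0.4,-0.2]

```text
t: 12.85
tool_pos: [0.5428, 0.1722, 0.101]
orientation: [0.006, 2.059, -2.022]
force: [5.8, 0.5, -6.1]
opening: 0.0457
```

Run:
```python
from plan import *
d=rep(); print('top edge',d['tip']+d['M']@[0,0,5])
im=imaging.read_camera('side'); cv2.imwrite('pics/s12.png',cv2.resize(im[265:345,185:315],None,fx=6,fy=6,interpolation=cv2.INTER_CUBIC))
o=models.outline_of('side','catch'); print([(round(x['confidence'],2),x['pixel']) for x in o])
```

```text
t 12.85 TCP(rack) [-5.1  0.8 46. ] modyaw -0.26 pitch 9.18 roll 0.09 tip [-60.3  -0.4   0.8] F [ 5.8 -0.6 -6.1] T [ 0.01 -0.85 -0.05] op 0.0457
top edge [-61.14209855  -0.38570198   5.71065892]
[(0.63, [201.4, 322.0])]
```

View pics/s12.png

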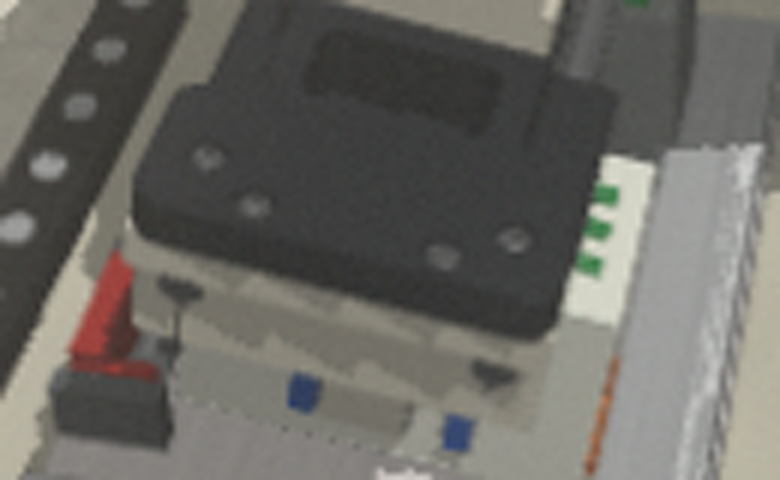

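>>> carry_out:
  motion: [-0.0002,0.0008,0,0,0,-0.6,-0.2,-0.0002,0.0008,0,0,0,-0.6,-0.2,-0.0003,0.0008,0,0,0,-0.6,-0.2,-0.0003,0.0008,0,0,0,-0.6,-0.2,-0.0003,0.0008,0,0,0,-0.6,-0.2]
  squeeze: 60

```text
t: 13.45
tool_pos: [0.5447, 0.1725, 0.0978]
orientation: [-0.052, 2.081, -2.054]
force: [1.3, -0.2, -2.4]
opening: 0.0458
```

Run:
```python
from plan import *
d=rep(); print('top edge',d['tip']+d['M']@[0,0,5])
```

```text
t 13.45 TCP(rack) [-3.2  0.8 42.8] modyaw -0.24 pitch 5.99 roll 0.09 tip [-60.8  -0.4   0.7] F [ 1.2 -0.5 -2.4] T [-0.03 -0.44  0.02] op 0.0458
top edge [-61.36077902  -0.37140929   5.67934396]
```

>>> carry_out:
  motion: [-0.0003,0.0008,0,0,0,-0.6,-0.2,-0.0003,0.0008,0,0,0,-0.6,-0.2,-0.0003,0.0008,0,0,0,-0.6,-0.2,-0.0003,0.0008,0,0,0,-0.6,-0.2,-0.0003,0.0008,0,0,0,-0.6,-0.2]

```text
t: 13.95
tool_pos: [0.547, 0.1729, 0.0944]
orientation: [-0.113, 2.103, -2.086]
force: [1.7, -0.1, -0.0]
opening: 0.0457
```

Run:
```python
from plan import *
d=rep(); print('top edge',d['tip']+d['M']@[0,0,5])
im=imaging.read_camera('side'); cv2.imwrite('pics/s13.png',cv2.resize(im[265:345,185:315],None,fx=6,fy=6,interpolation=cv2.INTER_CUBIC))
```

```text
t 13.95 TCP(rack) [-0.9  0.8 39.4] modyaw -0.24 pitch 2.73 roll 0.08 tip [-60.8  -0.4   0.6] F [ 1.7 -0.4 -0. ] T [-0.03 -0.18 -0.03] op 0.0457
top edge [-61.08701147  -0.39287641   5.61016865]
```

View pics/s13.png

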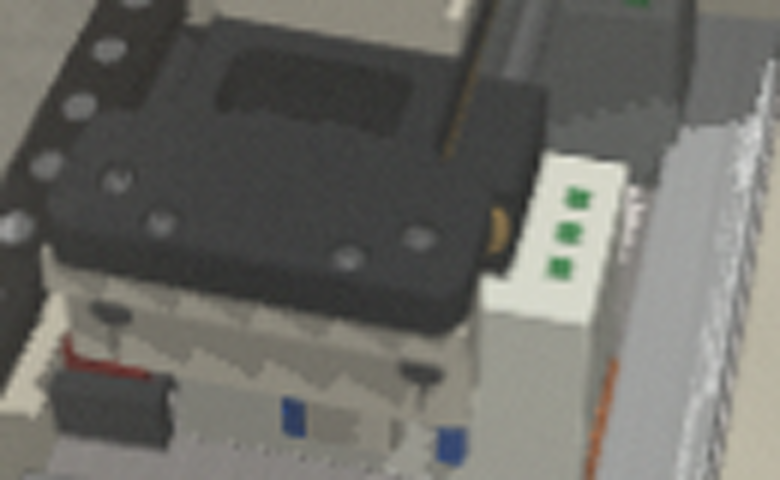

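>>> carry_out:
  motion: [-0.0003,0.0008,0,0,0,-0.6,-0.2,-0.0003,0.0008,0,0,0,-0.6,-0.2,-0.0003,0.0008,0,0,0,-0.6,-0.2,-0.0003,0.0008,0,0,0,-0.6,-0.2,-0.0003,0.0008,0,0,0,-0.6,-0.2]

```text
t: 14.5
tool_pos: [0.5492, 0.1734, 0.0909]
orientation: [-0.174, 2.124, -2.117]
force: [1.7, 0.6, 3.6]
opening: 0.0457
```

Run:
```python
from plan import *
d=rep(); print('top edge',d['tip']+d['M']@[0,0,5])
im=imaging.read_camera('side'); cv2.imwrite('pics/s14r.png',im); cv2.imwrite('pics/s14.png',cv2.resize(im[265:345,185:315],None,fx=6,fy=6,interpolation=cv2.INTER_CUBIC))
im=imaging.read_camera('top'); cv2.imwrite('pics/t14r.png',im)
```

```text
t 14.50 TCP(rack) [ 1.4  0.8 35.9] modyaw -0.23 pitch -0.50 roll 0.09 tip [-60.7  -0.4   0.6] F [1.8 0.3 3.6] T [-0.14  0.25  0.01] op 0.0457
top edge [-60.65240514  -0.36224214   5.59962757]
```

View pics/s14.png

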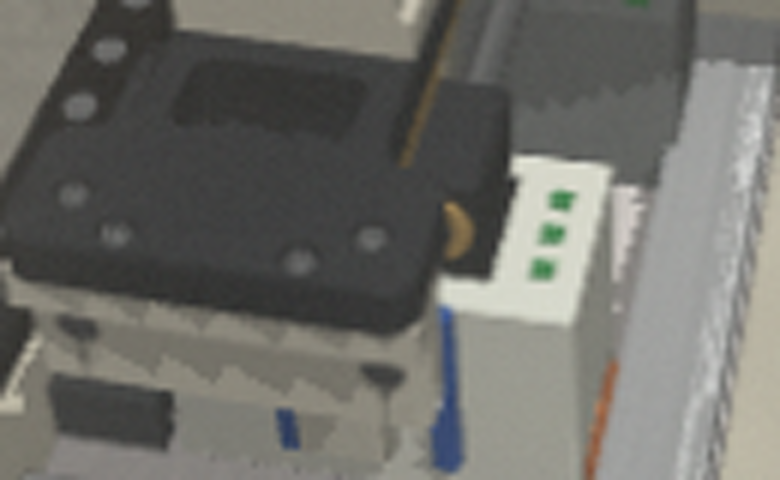

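Run:
```python
from plan import *
d=rep(); Rk=d['Rk']
cv2.imwrite('pics/s14b.png',cv2.resize(cv2.imread('pics/s14r.png')[275:365,205:300],None,fx=8,fy=6.6,interpolation=cv2.INTER_CUBIC))
a=lambda q:(q-[185,265]+.5)*6-.5
for pit in (0,2,4,6,8):
    M=R.from_euler('y',-pit,degrees=True).as_matrix()
    # module placed with tongue end bottom near (-61,0,0.3)
    tip=np.array([-60.7-0,-.4,.3]); c=tip-M@np.array([-60,0,-30])
    pts=[(-45,23,30),(-45,-23,30),(-20,23,30),(-45,23,-20),(-60,15,-25)]
    W=np.array([Rk@(c+M@np.array(m))/1e3+[r0[0],r0[1],.055] for m in pts])
    print(pit,a(proj('side',W)).round(0).tolist())
```

```text
t 14.60 TCP(rack) [ 1.4  0.8 35.9] modyaw -0.23 pitch -0.51 roll 0.09 tip [-60.7  -0.4   0.6] F [0.4 1.  4.1] T [-0.2   0.43 -0.01] op 0.0458
0 [[572.0, 322.0], [612.0, 161.0], [452.0, 306.0], [577.0, 479.0], [652.0, 473.0]]
2 [[583.0, 321.0], [621.0, 161.0], [462.0, 303.0], [578.0, 478.0], [652.0, 473.0]]
4 [[593.0, 321.0], [631.0, 161.0], [472.0, 300.0], [580.0, 477.0], [653.0, 473.0]]
6 [[603.0, 322.0], [641.0, 161.0], [482.0, 297.0], [582.0, 475.0], [654.0, 474.0]]
8 [[614.0, 322.0], [650.0, 161.0], [493.0, 295.0], [584.0, 474.0], [655.0, 474.0]]
```

View pics/s14b.png

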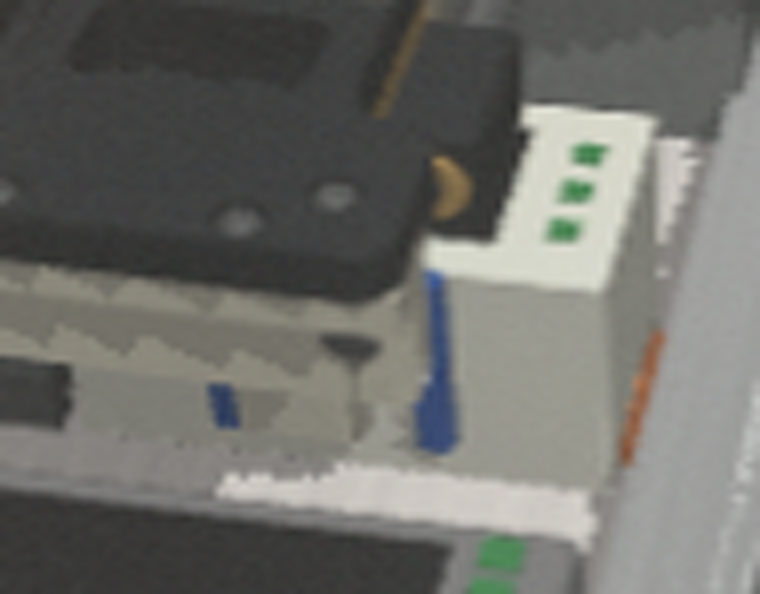

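>>> carry_out:
  motion: [-0.0002,0.0008,0,0,0,-0.5,-0.2,-0.0002,0.0008,0,0,0,-0.5,-0.2,-0.0001,0.0006,0,0,0,0,-0.2,0,0.0003,0,0,0,0,-0.2,0,0,0,0,0,0,-0.2]

```text
t: 15.1
tool_pos: [0.5496, 0.1735, 0.0914]
orientation: [-0.194, 2.129, -2.128]
force: [0.7, -0.4, -0.3]
opening: 0.0459
```

Run:
```python
from plan import *
d=rep(); print('top edge',d['tip']+d['M']@[0,0,5])
im=imaging.read_camera('side'); cv2.imwrite('pics/s15.png',cv2.resize(im[265:345,185:315],None,fx=6,fy=6,interpolation=cv2.INTER_CUBIC))
im=imaging.read_camera('top'); cv2.imwrite('pics/t15.png',cv2.resize(im[160:280,80:230],None,fx=5,fy=5,interpolation=cv2.INTER_CUBIC))
```

```text
t 15.10 TCP(rack) [ 1.8  0.9 36.4] modyaw -0.21 pitch -1.54 roll 0.05 tip [-60.9  -0.4   2.2] F [ 0.6 -0.5 -0.3] T [-0.05 -0.54 -0.03] op 0.0459
top edge [-60.74311093  -0.39301352   7.20839357]
```

View pics/s15.png

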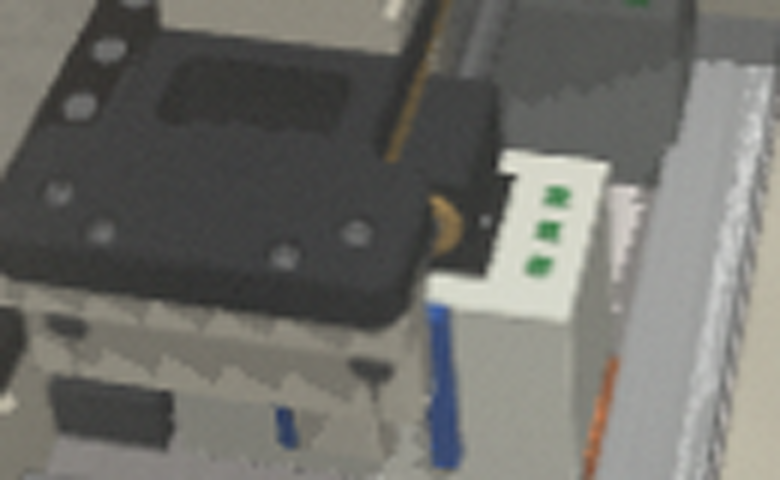

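View pics/t15.png

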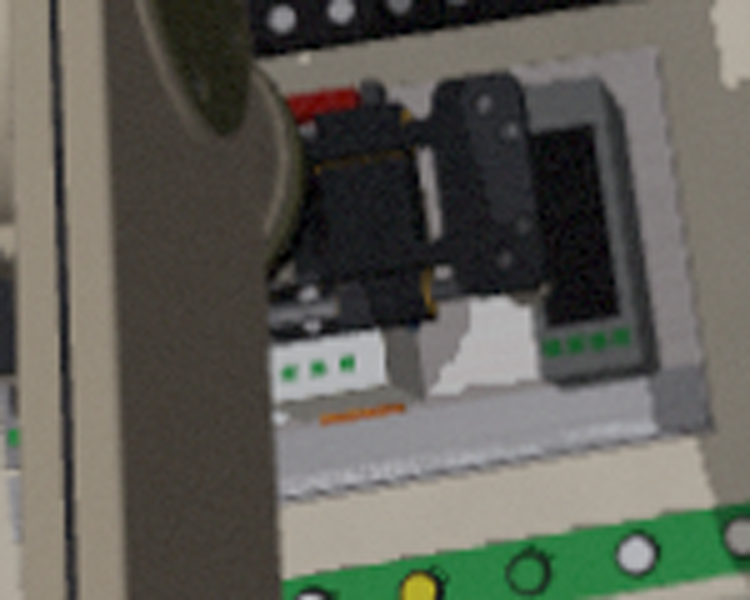

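Run:
```python
from plan import *
go(-60.9,-.4,.3,-0.5)
```

```text
t 15.20 TCP(rack) [ 1.8  0.8 36.4] modyaw -0.21 pitch -1.54 roll 0.05 tip [-60.9  -0.4   2.2] F [-1.1 -0.9  2.9] T [-0.11 -0.33 -0.01] op 0.0456
shift [ 0.0006  0.0008 -0.0003] turn [ 0.05 -0.21  1.04]
```

>>> carry_out:
  motion: [0.0003,0.0004,0,0,0,0.5,-0.2,0.0003,0.0004,0,0,0,0.5,-0.2,0,0,0,0,0,0,-0.2,0,0,0,0,0,0,-0.2,0,0,0,0,0,0,-0.2]

```text
t: 15.7
tool_pos: [0.5492, 0.1734, 0.091]
orientation: [-0.172, 2.122, -2.117]
force: [1.3, 0.2, 3.0]
opening: 0.0462
```

Run:
```python
from plan import *
rep()
im=imaging.read_camera('side'); cv2.imwrite('pics/s16.png',cv2.resize(im[265:345,185:315],None,fx=6,fy=6,interpolation=cv2.INTER_CUBIC))
```

```text
t 15.70 TCP(rack) [ 1.4  0.9 36. ] modyaw -0.20 pitch -0.40 roll 0.05 tip [-60.7  -0.4   0.5] F [ 1.4 -0.   3. ] T [-0.12  0.46  0.02] op 0.0462
```

View pics/s16.png

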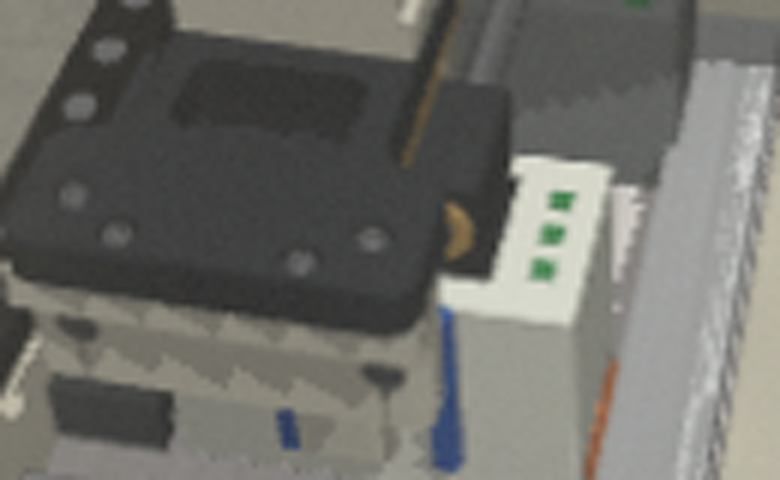

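>>> carry_out:
  motion: [0,0,0,0,0,0,0.4,0,0,0,0,0,0,0.4,0,0,0,0,0,0,0.4,0,-0.003,0,0,0,0,0.4,0,-0.005,0,0,0,0,0.4]

```text
t: 16.25
tool_pos: [0.5466, 0.173, 0.0964]
orientation: [-0.179, 2.124, -2.12]
force: [-1.0, 0.2, -0.7]
opening: 0.0653
```

>>> carry_out:
  motion: [0,-0.02,0,0,0,0,0.4,0,-0.03,0,0,0,0,0.4,0,-0.03,0,0,0,0,0.4,0,-0.04,0,0,0,0,0.4,0,-0.04,0,0,0,0,0.4]

```text
t: 16.75
tool_pos: [0.5405, 0.1716, 0.2557]
orientation: [-0.193, 2.129, -2.128]
force: [0.2, 1.1, 0.6]
opening: 0.065
```

Run:
```python
from plan import *
rep()
im=imaging.read_camera('side'); cv2.imwrite('pics/s17r.png',im); cv2.imwrite('pics/s17.png',cv2.resize(im[250:360,175:325],None,fx=5,fy=5,interpolation=cv2.INTER_CUBIC))
im=imaging.read_camera('top'); cv2.imwrite('pics/t17r.png',im); cv2.imwrite('pics/t17.png',cv2.resize(im[160:280,80:230],None,fx=5,fy=5,interpolation=cv2.INTER_CUBIC))
```

```text
t 16.75 TCP(rack) [ -7.4   0.6 200.7] modyaw -0.21 pitch -1.49 roll 0.03 tip [-70.1  -0.6 166.5] F [0.4 1.1 0.6] T [0.03 0.01 0.  ] op 0.0650
```

View pics/s17.png

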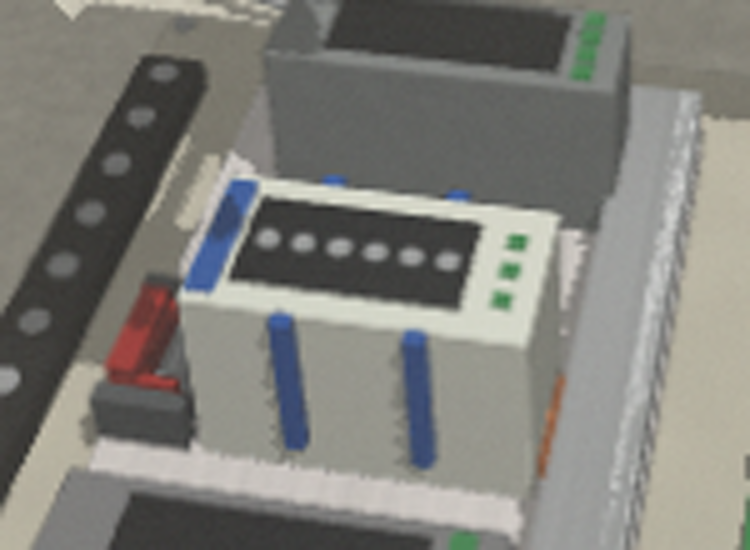

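View pics/t17.png

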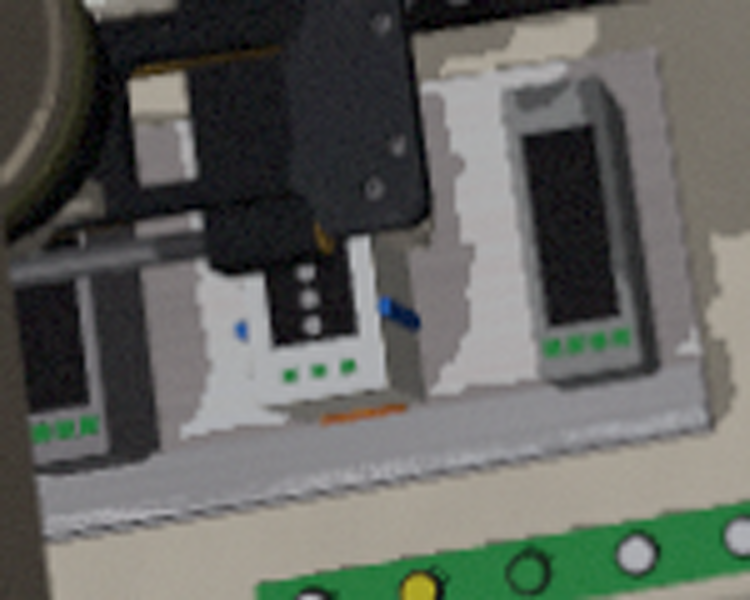

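Run:
```python
from plan import *
from scipy.optimize import least_squares
a=lambda u,v:((u+.5)/5-.5+175,(v+.5)/5-.5+250); Rk=R.from_euler('z',r0[2]).as_matrix()
obs=[((45,23,30),(182,297)),((-45,-23,30),(558,215)),((-45,23,30),(527,346)),((45,-23,30),(234,178)),((45,23,-30),(199,448))]
def pr(v):
    M=Rk@R.from_euler('ZY',[v[4] if len(v)>4 else 0,-v[3]],degrees=True).as_matrix()
    return np.array([proj('side',(M@np.array(m))/1e3+[r0[0],r0[1],.055]+Rk@np.array(v[:3])/1e3)[0] for m,_ in obs])
O=np.array([a(*u) for _,u in obs])
for n in(4,5):
    f=least_squares(lambda v:(pr(v)-O).ravel(),[0,0,30,0,0][:n],loss='soft_l1'); print(f.x.round(2),(pr(f.x)-O).round(1).tolist())
for p in (0,2,4,8):
    f=least_squares(lambda v:(pr(np.r_[v,p])-O).ravel(),[0,0,30],loss='soft_l1');print(p,f.x.round(1),round(f.cost,3))
im=cv2.imread('pics/s17r.png'); cv2.imwrite('pics/s17c.png',cv2.resize(im[295:350,180:240],None,fx=10,fy=10,interpolation=cv2.INTER_CUBIC))
```

```text
[ 1.54 -6.73 22.    0.97] [[-0.5, 0.0], [-0.0, 0.3], [-0.3, 0.3], [0.2, -1.0], [0.8, 0.1]]
[ 2.7  -8.95 19.51  2.09  1.36] [[-0.1, 0.2], [-0.4, 0.2], [0.2, 0.1], [-0.1, -0.8], [0.4, 0.0]]
0 [ 1.1 -6.7 22.1] 1.469
2 [ 2.1 -7.3 21.2] 1.524
4 [ 3.4 -9.  18.2] 4.784
8 [ 5.2 -8.7 15.7] 14.094
```

View pics/s17c.png

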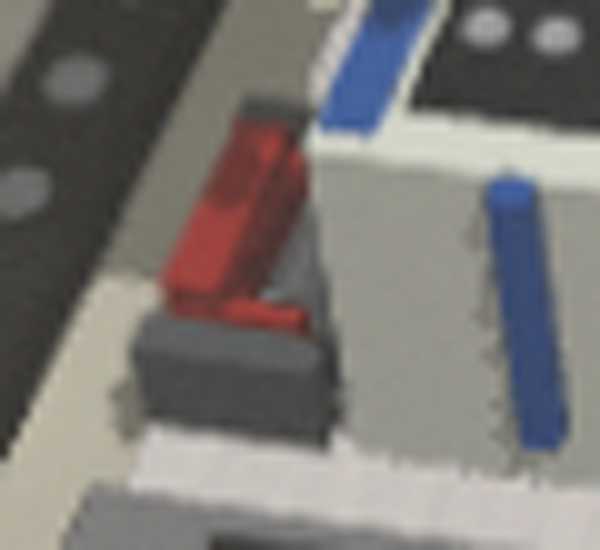

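>>> carry_out:
  motion: [0.03,-0.03,0,0,0,0,0.4,0.04,-0.03,0,0,0,0,0.4,0.04,-0.02,0.01,0,0,0,0.4,0.03,0,0.03,0,0,0,0.4,0.01,0,0.02,0,0,0,0.4]

```text
t: 17.35
tool_pos: [0.4021, 0.086, 0.342]
orientation: [-0.187, 2.123, -2.12]
force: [0.5, -1.1, -1.2]
opening: 0.0653
```

Run:
```python
from plan import *
rep()
im=imaging.read_camera('side'); cv2.imwrite('pics/s18r.png',im)
t=imaging.read_camera('top'); cv2.imwrite('pics/t18r.png',t); cv2.imwrite('pics/t18.png',cv2.resize(t[160:280,80:230],None,fx=5,fy=5,interpolation=cv2.INTER_CUBIC))
def red(x):
    x=x.astype(int); return (x[...,2]>1.7*x[...,1]+5)&(x[...,2]>1.7*x[...,0]+5)
for n,fs,(y0,y1,x0,x1) in (('side',('side0','s17r','s18r'),(300,345,190,225)),('top',('top0','t18r'),(170,195,125,165))):
    for f in fs:
        m=red(cv2.imread(f'pics/{f}.png')[y0:y1,x0:x1]); 
        print(n,f,m.sum(),'leftmost per row',[int(x0+np.argmax(r)) if r.any() else -1 for r in m] if n=='side' else [int(y0+np.argmax(c)) if c.any() else -1 for c in m.T])
a=cv2.imread('pics/side0.png')[295:350,180:240]; b=im[295:350,180:240]
cv2.imwrite('pics/cmp.png',np.hstack([cv2.resize(z,None,fx=6.6,fy=6.6,interpolation=cv2.INTER_CUBIC) for z in(a,b)]))
```

```text
t 17.35 TCP(rack) [-159.2  -58.2  287. ] modyaw 0.03 pitch -0.96 roll 0.04 tip [-221.5  -59.7  252.1] F [ 0.3 -1.2 -1.2] T [ 0.   -0.03 -0.04] op 0.0653
side side0 114 leftmost per row [-1, -1, -1, -1, -1, -1, -1, -1, 204, 203, 203, 202, 202, 201, 201, 201, 200, 200, 199, 199, 198, 198, 197, 197, -1, 202, 202, 207, -1, -1, -1, -1, -1, -1, -1, -1, -1, -1, -1, -1, -1, -1, -1, -1, -1]
side s17r 121 leftmost per row [-1, -1, -1, -1, -1, -1, -1, -1, 205, 204, 203, 203, 202, 202, 201, 200, 200, 199, 199, 198, 198, 197, 197, 197, 197, 197, 200, 205, -1, -1, -1, -1, -1, -1, -1, -1, -1, -1, -1, -1, -1, -1, -1, -1, -1]
side s18r 109 leftmost per row [-1, -1, -1, -1, -1, -1, -1, 204, 204, 203, 203, 202, 202, 201, 201, 200, 200, 199, 199, 198, 198, 197, 197, 197, -1, 198, 202, 206, -1, -1, -1, -1, -1, -1, -1, -1, -1, -1, -1, -1, -1, -1, -1, -1, -1]
top top0 131 leftmost per row [-1, -1, -1, -1, -1, -1, -1, -1, -1, 180, 180, 180, 180, 179, 179, 179, 179, 179, 179, 178, 178, 178, 178, 178, 178, 178, 179, 182, -1, -1, -1, -1, -1, -1, -1, -1, -1, -1, -1, -1]
top t18r 123 leftmost per row [-1, -1, -1, -1, -1, -1, -1, -1, -1, 180, 180, 180, 179, 179, 179, 179, 179, 179, 178, 178, 178, 178, 178, 178, 178, 178, 179, 182, -1, -1, -1, -1, -1, -1, -1, -1, -1, -1, -1, -1]
```

View pics/cmp.png

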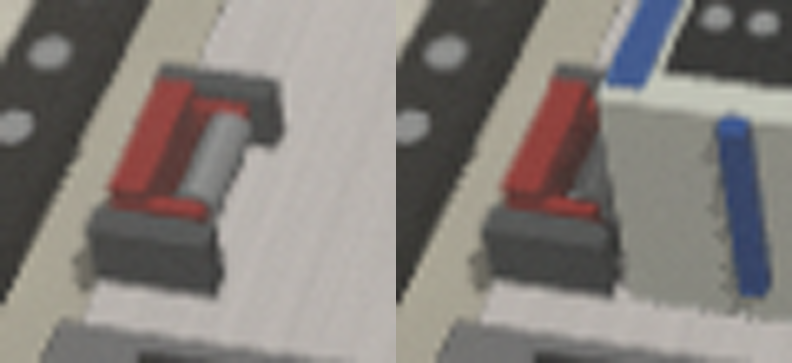

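View pics/t18.png

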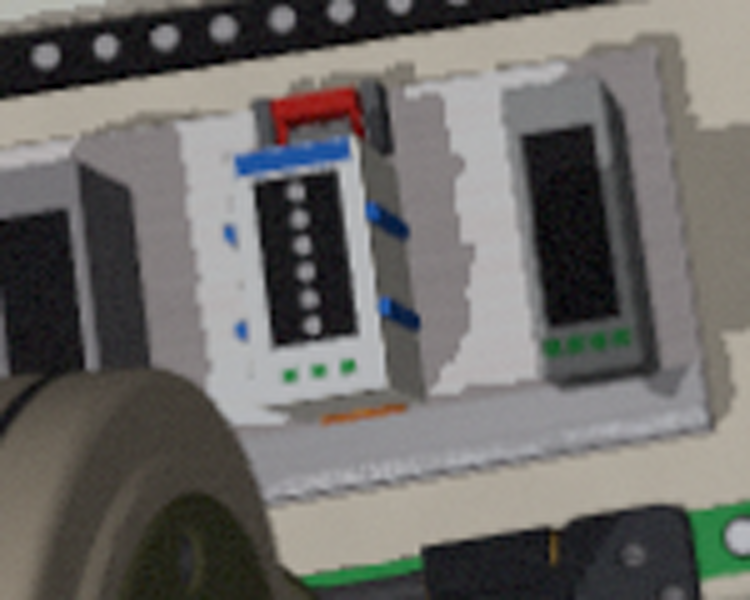

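Run:
```python
from plan import *
from scipy.optimize import least_squares
a=lambda u,v:((u+.5)/5-.5+175,(v+.5)/5-.5+250); b=lambda u,v:((u+.5)/5-.5+80,(v+.5)/5-.5+160); Rk=R.from_euler('z',r0[2]).as_matrix()
obs=[('side',(45,23,30),a(182,297)),('side',(-45,-23,30),a(558,215)),('side',(-45,23,30),a(527,346)),('side',(45,-23,30),a(234,178)),('side',(45,23,-30),a(199,448)),
('top',(45,-23,30),b(352,137)),('top',(-45,-23,30),b(390,388)),('top',(-45,23,30),b(262,410)),('top',(-60,-15,-25),b(408,405))]
O=np.array([o[2] for o in obs])
def pr(v):
    M=Rk@R.from_euler('ZY',[v[4],-v[3]],degrees=True).as_matrix()
    return np.array([proj(n,(M@np.array(m))/1e3+[r0[0],r0[1],.055]+Rk@np.array(v[:3])/1e3)[0] for n,m,_ in obs])
f=least_squares(lambda v:(pr(v)-O).ravel(),[0,0,30,0,0],loss='soft_l1'); print(f.x.round(2),(pr(f.x)-O).round(1).tolist())
```

```text
[-0.12  0.25 29.93  1.33  0.56] [[-1.7, 0.1], [0.3, -0.2], [0.2, 0.4], [-1.0, -1.5], [-0.5, 0.7], [0.7, 0.0], [0.5, 0.3], [-0.5, 0.6], [0.7, 7.9]]
```

Run:
```python
from plan import *
print(robot.close_job())
```

```text
the job is handed in; nothing more can be done
None
```

The module is mounted in the empty middle place and the job is handed in, at about 17.5 s of the 51 s allowed.

**What I did**
- I picked the largest of the three look-alikes, gripped it between its ribs, and found the bed by touch.
- At about 20° I slid the tongue under the lip, then eased to about 18° against the copper strip, with readings of about 4 to 5 N there and up to 5.8 N at the start of the swing-down. Stiffness and travel suggest about 1 mm of strip travel.
- I swung the module down, released it and backed the arm clear.

**Last checks**
- **Position:** fitting both cameras puts the module's centre within 0.3 mm of the slot position I had fitted from the images, at 29.9 mm above the bed (30 is right).
- **Catch:** the red catch shows less than about 0.5 mm of shift from its rest position in both pictures. That fits a latched, flat module.
- **Clearance:** the gripper is open and well away, with wrist forces at noise level.

**What did not agree, or could not be checked**
- **Over-rotation:** I pressed about 1° too far after the module was already flat. That raised the tongue end inside the groove by roughly 2 mm before I swung it back. The wrist force stayed low, at under 10 N in the readings I took.
- **Pitch:** the picture fit alone gave a residual pitch of 1.3°, with an error of a degree or more. I relied on the catch position instead.
- **Strip:** it could not be seen under the lip, so its state is inferred from force and position only.
- **Bystanders:** I did not re-measure the relay, mouse and screwdriver at the end. The arm never went near them.

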